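# Rack the checked door plates and turn the stand light off

### The arm

A 6-joint arm with a two-finger parallel gripper is mounted at the origin on the work surface. World frame = base frame: x ahead of the robot, y to its left, z up, the work surface at z = 0. Lengths are in m, angles in rad, forces in N, time in s.
With the tool pointing down it reaches from about 0.3 to 0.85 m from the base axis. Payload 5.4 kg.
Tool frame: the origin (TCP) lies midway between the tips of the shut fingers; the grasp point (between the pads) lies ctrl.grip_point_offset behind it (ctrl.grip_point_offset is the distance from the TCP to the grasp point, in m); z points along the fingers, y is the line along which they close (so a half turn about z gives the same grasp; the last joint's range is limited). The gripper opens to 85 mm and grips with 20 to 120 N. Pads are 22 mm wide; open, the fingers measure 114 mm over their backs; the gripper's body (76 mm by 85 mm) begins 54 mm behind the grasp point. The pads swing forward as they close: fully open they stand 13 mm farther back than shut.
Start: joints at [-1.336, 0.158, 1.597, -0, 1.386, -0.21], TCP at [0.247, -0.519, 0.205] pointing down, gripper open.
Joint ranges: [-2.91, 2.91], [-0.94, 2.29], [0.18, 2.7], [-1.29, 4.43], [0.17, 2.64], [-3, 3]. Speed limits (rad/s): [2.57, 2.57, 3.14, 3.14, 3.14, 3.14].

### API

Orientations are given as a unit quaternion [x, y, z, w].
In Python, from cell import sensors, imaging, ctrl gives the robot as it stands. The module is installed in compiled form; this text tells all that it offers.
- The arm moves only by the tool drive_tool, never from a script. Its argument "motion" is a list of rows, each a list of 6 numbers: the shift along the tool's x, y, z in mm, then the turn, a rotation vector about the tool's x, y, z in degrees. In form: [[tx, ty, tz, rx, ry, rz], ...]. A call has 1 to 12 rows; each row is the pose to reach, as a shift and turn from the pose commanded when the call began, along the tool's axes at that moment; what a row does not reach only later rows make up. A row lasts 1/10 s, in which the tool goes at most 50 mm and 8.59 degrees, less where a joint would pass 70% of its speed; a pose out of reach is approached as far as the arm can. A call with a gripper value outside its range is refused whole. "jaw" is the gripper's target within -1 to 1 (fully open at 1, half-way at 0, shut at -1), set as the call begins (left out, the last holds). The fingers move at their own pace and stop on an object; "newtons" is the grip in N (left out, the last holds). Time passes only in rows, so rows that repeat a pose let the fingers close. It gives the time, the measured TCP pose, the force, the opening and the grip force at its end, in the units of the state.
- sensors.read_state(): the state, without advancing time (a new reading comes with each control period).
- imaging.get_image(name): name is "scene" or "top" or "wrist"; returns a dict with "color" (384x512x3 uint8, blue, green, red), "camera_matrix" (3x3 intrinsics, pixels), "extrinsics" (4x4, takes a point from camera to world coordinates); the wrist camera has in their place "mount" (4x4, takes a point from camera to tool coordinates, whose origin is the TCP and whose axes are the flange's). Camera axes: x right, y down, z forward; pixel columns grow to the right and rows downward; lengths in m; the calibration is good to about 2 mm. A picture is of the moment at which its call begins: read the wrist's pose just before it. There is no depth.
- ctrl.sign_off(): hands the job in; it is judged then, once.
The state is a dict: "t": time; "joint_positions": joint angles; "qd": joint speeds; "joint_efforts": joint torques, N m; "ee_pos": TCP position; "orientation": TCP orientation; "wrist_force": force on the tool from outside, world axes, zero at the start; "ft_torque": the same for the moment, N m; "finger_gap": finger opening in m; "grasp_force": force on a finger pad.
Only numpy, scipy, OpenCV 4.12 (cv2) and the standard library are available. Lean on these libraries where they do the work, as an engineer would, in place of code of your own. Each camera call takes 0.05 s, during which the arm holds its last target. There are 200 camera calls.

### The job

The two metal door plates on the lit inspection stand are checked. Stand them upright in the slotted wooden rack, each fully down in the slot of its own length (the wide plate in the long slot, the narrow plate in the short slot), lowering them in gently. Once both are racked, turn the stand light's dimmer knob fully anticlockwise to its stop, and leave everything else on the bench where it is.

Things in the scene. Friction and masses are not known exactly. Their poses are not given: they have to be found in the camera images.
- stand: Fixed inspection stand, grey base 130 x 240 x 12 mm, origin: centre of its underside. A black panel (66 mm up the slope, 8 mm thick, on two struts below its lower half) rises from its foot at x = +35, z = 30 mm towards the stand's -x (robot side) at 65 deg from horizontal; plates on it face up and +x. A lip at the foot stands 14 mm proud. Behind the panel's top: free air down to the base.
- wide_plate: Aluminium plate 90 wide x 110 high x 6 mm thick, dark dots at its corners, 0.13-0.21 kg. Origin: its centre; own z along the 110 mm height, y along the 90 mm width, x its thickness. Starts leaning on the stand's left or right half, z 25 deg off vertical, a 90 mm edge on the lip, top 44 mm overhanging the panel. In the rack a 90 mm edge goes down, either one, either face forward.
- narrow_plate: As wide_plate but 60 wide x 110 high x 6 mm thick, 0.08-0.14 kg; leans on the other side of the stand, some 30 mm from the wide one. Origin: its centre, same axes (own y along the 60 mm width). A 60 mm edge goes down in the rack.
- rack: Fixed light-wood rack 133 (x) x 130 (y) x 51 mm high, origin: centre of the underside. Three slots along its y, 44 mm apart in x, each 9 mm wide, 37 mm deep, with a rounded mouth (radius 6 mm) and closed ends: short slot at x = -44 mm, middle slot (occupied by wood_plaque) at 0, long slot at +44 mm.
- short_slot (a point): Centre of the floor of the rack's short slot (68 mm long, 9 mm wide, 14 mm above the bench); slot along y, z up. A seated plate's centre is 55 mm above it.
- long_slot (a point): Centre of the floor of the rack's long slot (98 mm long, 9 mm wide, 14 mm above the bench); slot along y, z up. A seated plate's centre is 55 mm above it.
- dimmer_box: Fixed grey dimmer box 70 x 70 x 30 mm, origin: centre of the underside; the knob sits upright in the middle of its top.
- dimmer (a joint): Angle of the dimmer knob (rad): 0 = fully anticlockwise seen from above (light off, end stop), growing clockwise up to 4.7; starts between 0.8 and 1.4. Seen from above the grip bar points along the box's x axis at 0, so its heading is the box's yaw minus this angle. Turns stiffly with about 0.03 N m friction and stays where left.
- dimmer_grip (a point): On the knob's vertical axis, 67 mm above the bench, at the height to grip the black knob bar (42 long x 14 mm wide, from z = 42 to 74 mm, over a disc of 44 mm diameter whose top is 44 mm above the bench).
- wood_plaque: Dark wooden plaque 80 x 75 x 6 mm standing in the rack's middle slot (its top 89 mm above the bench), origin at its centre. Leave alone.
- padlock: Brass padlock lying flat, body 45 x 50 x 24 mm, origin under the body's centre. Leave alone.
- oil_jar: Blue-capped squat jar, 50 mm across, 60 mm high, origin under its centre. Leave alone.
- mug: White mug, 80 mm across, 90 mm high, origin under its centre. Leave alone.
- screwdriver: Screwdriver lying on the bench, origin under its middle. Leave alone.
- blank_tray: Black open tray 90 x 120 x 30 mm with a few keys, origin under its centre. Leave alone.
- file_brush: Brush lying on the bench, origin under its middle. Leave alone.
- tape_roll: Green disc-shaped roll, 64 mm across, 20 mm high, origin under its centre. Leave alone.

How it is judged:
On the way, in this order (a step that is already met when the one before it is completed fails the run):
1. both plates stand in their own slots, at rest and let go (x of wide_plate in the frame of long_slot between -0.008 and 0.008 m and y of wide_plate in the frame of long_slot between -0.007 and 0.007 m and z of wide_plate in the frame of long_slot between 0.051 and 0.059 m and (angle between wide_plate's own z axis and vertical below 0.17 rad or angle between wide_plate's own z axis and vertical above 2.9716 rad) and x of narrow_plate in the frame of short_slot between -0.008 and 0.008 m and y of narrow_plate in the frame of short_slot between -0.007 and 0.007 m and z of narrow_plate in the frame of short_slot between 0.051 and 0.059 m and (angle between narrow_plate's own z axis and vertical below 0.17 rad or angle between narrow_plate's own z axis and vertical above 2.9716 rad) and linear speed of each of wide_plate, narrow_plate below 0.02 m/s and angular speed of each of wide_plate, narrow_plate below 0.2 rad/s and contact force between the fingers and wide_plate below 0.1 N and contact force between the fingers and narrow_plate below 0.1 N), for 0.2 s.
2. then the dimmer is turned fully anticlockwise (value of joint dimmer below 0.1 rad), for 0.2 s.
At the end, for the whole second after the job is handed in: The wide plate stands in the long slot and the narrow plate in the short slot: centre within 8 mm across and 7 mm along the slot and 51 to 59 mm above its floor, within 0.17 rad of upright, at rest; the dimmer is within 0.1 rad of its anticlockwise stop (x of wide_plate in the frame of long_slot between -0.008 and 0.008 m and y of wide_plate in the frame of long_slot between -0.007 and 0.007 m and z of wide_plate in the frame of long_slot between 0.051 and 0.059 m and (angle between wide_plate's own z axis and vertical below 0.17 rad or angle between wide_plate's own z axis and vertical above 2.9716 rad) and x of narrow_plate in the frame of short_slot between -0.008 and 0.008 m and y of narrow_plate in the frame of short_slot between -0.007 and 0.007 m and z of narrow_plate in the frame of short_slot between 0.051 and 0.059 m and (angle between narrow_plate's own z axis and vertical below 0.17 rad or angle between narrow_plate's own z axis and vertical above 2.9716 rad) and linear speed of each of wide_plate, narrow_plate below 0.02 m/s and angular speed of each of wide_plate, narrow_plate below 0.2 rad/s and value of joint dimmer below 0.1 rad); the robot touches nothing.
It fails at once if a bystander was moved by more than 25 mm (distance of any of padlock, oil_jar, mug, screwdriver, blank_tray, file_brush, tape_roll, wood_plaque from where it was at the start of the episode above 0.025 m).
It fails at once if a plate was let fall into a slot (over 0.4 m/s with its lower edge in the slot) ((horizontal distance between wide_plate and long_slot below 0.03 m and z of wide_plate in the frame of long_slot below 0.09 m and linear speed of wide_plate above 0.4 m/s) or (horizontal distance between narrow_plate and short_slot below 0.03 m and z of narrow_plate in the frame of short_slot below 0.09 m and linear speed of narrow_plate above 0.4 m/s)).
It fails at once if a plate was rammed into the rack (over 60 N) (contact force between any of wide_plate, narrow_plate and rack above 60 N).
It also fails if it takes over 72 s, if anything falls off the work surface, if the arm or the gripper's body presses on something with over 40 N, if the wrist force passes 120 N, or if a joint passes its speed limit or range.

## Working session

There is one attempt and no reset: what is moved stays moved. The work goes in short steps, Python scripts to look and compute and a tool call to move; the robot and the scene stay as the last step left them, time stands still between calls to the robot, and variables do not carry over. Pictures are saved under pics/ and viewed, at most 10 in all, crops included, and the job is handed in when it is done.

Besides the shell and the picture viewer there is one more tool, called after "Emit:" as a command line: name --pt "numbers of a row" for each row, then --argument value for the rest. drive_tool: Moves the arm, as the interface text tells. Its arguments: {"type":"object","properties":{"motion":{"type":"array"},"jaw":{"type":"number"},"newtons":{"type":"number"}},"required":["motion"]}

```bash
mkdir -p pics; python3 - <<'E'
from cell import sensors, imaging, ctrl
import cv2, numpy as np
for n in ("scene","top"):
    d=imaging.get_image(n); cv2.imwrite(f"pics/{n}0.png",d["color"])
    np.savez(f"{n}.npz",K=d["camera_matrix"],T=d["extrinsics"]); print(n,d["camera_matrix"].tolist(),np.round(d["extrinsics"],4).tolist())
print(ctrl.grip_point_offset, sensors.read_state())
d=imaging.get_image("wrist");print(d["camera_matrix"].tolist(),np.round(d["mount"],4).tolist())
E
```

```text
scene [[446.55933467664556, 0.0, 244.83209372814324], [0.0, 446.55933467664556, 193.25445143178345], [0.0, 0.0, 1.0]] [[0.0563, 0.5614, -0.8257, 1.6647], [0.9984, -0.0335, 0.0452, -0.0596], [-0.0023, -0.8269, -0.5624, 0.8253], [0.0, 0.0, 0.0, 1.0]]
top [[468.92213724359164, 0.0, 268.27684219130555], [0.0, 468.92213724359164, 186.73821601105726], [0.0, 0.0, 1.0]] [[0.0727, -0.9739, 0.2148, 0.2299], [-0.9974, -0.0708, 0.0165, -0.0068], [-0.0009, -0.2154, -0.9765, 1.6069], [0.0, 0.0, 0.0, 1.0]]
0.0187 {'t': 0.1, 'joint_positions': array([-1.33613185e+00,  1.58975254e-01,  1.59813730e+00, -6.76649678e-06,
        1.38618968e+00, -2.10130114e-01]), 'qd': array([-0.00146985, -0.00169024, -0.00463114,  0.00037833,  0.00021326,
       -0.00125684]), 'joint_efforts': array([ 3.91680796e-04, -3.96990609e+01, -3.32337534e+01, -2.53319231e-04,
        4.18880329e-03, -7.39866749e-06]), 'ee_pos': array([ 0.24722862, -0.51847847,  0.20390592]), 'orientation': array([ 9.75370991e-01,  2.20569035e-01, -1.38105524e-05, -8.54682681e-04]), 'wrist_force': array([ 0.22697408, -0.80113443, -0.00515333]), 'ft_torque': array([ 0.04324231, -0.03249881,  0.00969997]), 'grasp_force': 0.0, 'finger_gap': 0.08566055449627229}
[[327.9569008759215, 0.0, 255.17407312702397], [0.0, 327.9569008759215, 189.3134524038379], [0.0, 0.0, 1.0]] [[-0.001, -0.9595, -0.2818, 0.0712], [1.0, -0.0007, -0.0014, -0.0007], [0.0012, -0.2818, 0.9595, -0.1683], [0.0, 0.0, 0.0, 1.0]]
```

View pics/scene0.png

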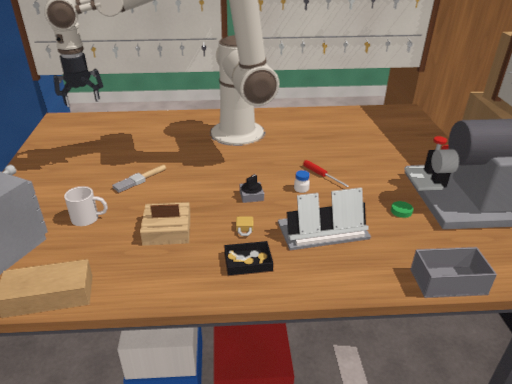

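View pics/top0.png

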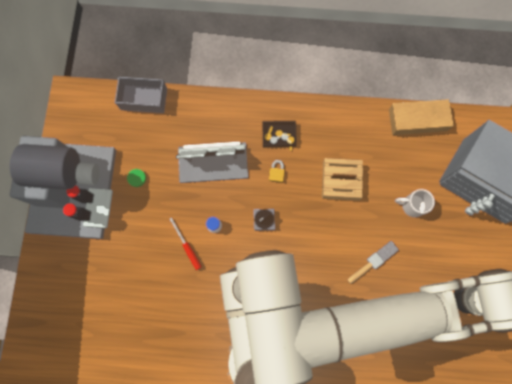

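```bash
python3 - <<'E'
import cv2, numpy as np
s=cv2.imread("pics/scene0.png");t=cv2.imread("pics/top0.png")
def c(im,x,y,w=100,h=75): return cv2.resize(im[y:y+h,x:x+w],(400,300),interpolation=cv2.INTER_CUBIC)
m=np.vstack([np.hstack([c(s,275,178),c(s,130,190)]),np.hstack([c(t,165,125),c(t,290,140)])])
cv2.imwrite("pics/m1.png",m)
E
```

```text
(no output)
```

View pics/m1.png

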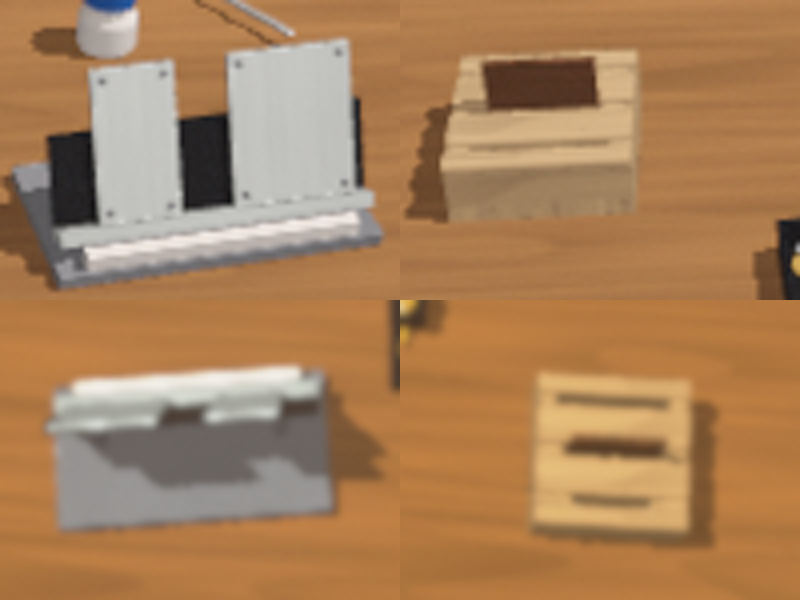

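```bash
cat > h.py <<'E'
import numpy as np, cv2
from scipy.optimize import least_squares
from scipy.spatial.transform import Rotation as Ro
C={n:np.load(f"{n}.npz") for n in("scene","top")}
def proj(K,T,P):
    p=(np.asarray(P)-T[:3,3])@T[:3,:3]; return p[...,:2]/p[...,2:]*[K[0,0],K[1,1]]+[K[0,2],K[1,2]]
def pr(n,P): return proj(C[n]["K"],C[n]["T"],P)
def ray(K,T,uv,z):
    d=T[:3,:3]@np.array([(uv[0]-K[0,2])/K[0,0],(uv[1]-K[1,2])/K[1,1],1]); return T[:3,3]+d*(z-T[2,3])/d[2]
def fr(x,y,a,P):
    c,s=np.cos(a),np.sin(a); P=np.asarray(P,float)
    return np.stack([x+c*P[...,0]-s*P[...,1],y+s*P[...,0]+c*P[...,1],P[...,2]],-1)
def cp(x0,y0,u0,v0,l): return (np.array(l)-[u0,v0]+.5)/4-.5+[x0,y0]
u=np.array([-.4226,0,.9063]);n=np.array([.9063,0,.4226]);foot=np.array([.035,0,.03])
def plate(w,y,front=True):
    b=foot+.11*u+(.006*n if front else 0); return [b+[0,y-w/2,0],b+[0,y+w/2,0]]
E
python3 - <<'E'
from h import *
sn=cp(275,178,0,0,[(90,69),(173,62)]);sw=cp(275,178,0,0,[(227,54),(349,40)]);sb=cp(275,178,0,0,[(62,287),(381,240),(12,168)])
tb=cp(165,125,0,300,[(62,528),(332,511)]);tw=cp(165,125,0,300,[(48,430),(158,425)]);tn=cp(165,125,0,300,[(203,420),(281,415)])
def f(p):
    x,y,a,yw,yn=p; F=lambda P:fr(x,y,a,P)
    W=F(plate(.09,yw));N=F(plate(.06,yn))
    return np.r_[pr("scene",N)-sn,pr("scene",W)-sw,
     pr("scene",F([(.065,-.12,0),(.065,.12,0),(-.065,-.12,.012)]))-sb,pr("top",F([(-.065,.12,.0),(-.065,-.12,.0)]))-tb,
     pr("top",F(plate(.09,yw,0))[::-1])-tw,pr("top",F(plate(.06,yn,0))[::-1])-tn].ravel()
r=least_squares(f,[.5,.15,0,.05,-.05],loss="soft_l1");print(np.round(r.x,4));print(np.round(f(r.x).reshape(-1,2),1).tolist())
x,y,a,yw,yn=r.x
for w,q in((.09,yw),(.06,yn)): print("plate top mid",fr(x,y,a,foot+.11*u+.003*n+[0,q,0]))
ss=cp(130,190,400,0,[(461,53),(638,51),(449,219),(635,213),(443,165),(636,158)])
ts=cp(290,140,400,300,[(557,399),(669,404),(572,497),(651,503),(538,372),(692,380),(688,540),(530,530)])
def g(p):
    F=lambda P:fr(*p,P);h=.051
    return np.r_[pr("scene",F([(-.0665,-.065,h),(-.0665,.065,h),(.0665,-.065,0),(.0665,.065,0),(.0665,-.065,h),(.0665,.065,h)]))-ss,
     pr("top",F([(.044,.049,h),(.044,-.049,h),(-.044,.034,h),(-.044,-.034,h),(.0665,.065,h),(.0665,-.065,h),(-.0665,-.065,0),(-.0665,.065,0)]))-ts].ravel()
r=least_squares(g,[.5,-.2,0],loss="soft_l1");print("rack",np.round(r.x,4));print(np.round(g(r.x).reshape(-1,2),1).tolist())
print("long",fr(*r.x,[.044,0,.014]),"short",fr(*r.x,[-.044,0,.014]))
T=C["top"];print("dim",ray(T["K"],T["T"],(265,217),.074),ray(C["scene"]["K"],C["scene"]["T"],(252,182),.074))
E
```

```text
[ 0.6581  0.2235  0.1488  0.0592 -0.055 ]
[[-0.1, 0.2], [0.0, -0.6], [-0.0, -0.2], [-0.3, -0.4], [-0.6, 0.9], [0.6, 1.0], [-0.2, -0.9], [-0.5, 0.9], [0.1, 0.1], [-0.1, 0.2], [-0.1, -0.5], [0.6, -0.2], [-0.6, -0.3]]
plate top mid [0.64063899 0.28077051 0.1309608 ]
plate top mid [0.65757245 0.1678039  0.1309608 ]
rack [ 0.6251 -0.232   0.0191]
[[0.2, -0.2], [-0.4, -1.7], [0.4, 0.4], [0.3, -0.5], [-0.5, -0.3], [-1.3, -0.8], [0.0, -0.7], [0.6, -0.5], [0.0, 0.0], [0.3, -0.4], [0.3, -0.5], [-0.5, -0.5], [-2.7, 0.2], [-0.5, 0.7]]
long [ 0.6690886  -0.23113701  0.014     ] short [ 0.58110465 -0.23281795  0.014     ]
dim [0.46428303 0.0225085  0.074     ] [0.50087128 0.02649426 0.074     ]
```

```bash
cat >> h.py <<'E'
from cell import sensors, imaging
def Rt(yaw,tilt=0): # tool y ~ world x, tilt: tip leans +x
    c,s=np.cos(tilt),np.sin(tilt)
    return Ro.from_euler('z',yaw).as_matrix()@np.array([[0,c,s],[1,0,0],[0,s,-c]])
def go(p,R):
    st=sensors.read_state(); R0=Ro.from_quat(st["orientation"]).as_matrix()
    return np.round(R0.T@(np.array(p)-st["ee_pos"])*1000,1).tolist()+np.round(Ro.from_matrix(R0.T@R).as_rotvec()*180/np.pi,2).tolist()
def grip(top,yaw,tilt,depth=.014,back=0):
    R=Rt(yaw,tilt); return np.array(top)+R[:,2]*(depth+.0187-back),R
def wrist(name=None):
    st=sensors.read_state(); d=imaging.get_image("wrist")
    if name: cv2.imwrite(name,d["color"])
    T=np.eye(4);T[:3,:3]=Ro.from_quat(st["orientation"]).as_matrix();T[:3,3]=st["ee_pos"]
    return d["color"],d["camera_matrix"],T@d["mount"]
E
python3 - <<'E'
from h import *
a=.1488;t=np.radians(25)
p,R=grip([.6576,.1678,.1310],a,t,back=.13);print(p,go(p,R))
E
```

```text
[0.61693364 0.16170379 0.21918375] [626.4, -455.0, -14.3, -21.56, 15.85, -71.83]
```

Emit:
drive_tool --pt "40 -30 -60 0 0 -8" --pt "400 -290 -80 -10 8 -40" --pt "400 -290 -80 -10 8 -40" --pt "400 -290 -80 -10 8 -40" --pt "400 -290 -80 -10 8 -40" --pt "400 -290 -80 -10 8 -40" --pt "400 -290 -80 -10 8 -40" --pt "400 -290 -80 -10 8 -40" --pt "400 -290 -80 -10 8 -40" --pt "400 -290 -80 -10 8 -40" --pt "400 -290 -80 -10 8 -40" --pt "400 -290 -80 -10 8 -40" --jaw 1

```text
t: 1.35
ee_pos: [0.4842, -0.0829, 0.2848]
orientation: [0.834, 0.541, 0.086, 0.068]
wrist_force: [0.4, -0.2, -0.2]
finger_gap: 0.0858
grasp_force: 0.0
```

```bash
python3 - <<'E'
from h import *
a=.1488;t=np.radians(25)
p,R=grip([.6576,.1678,.1310],a,t,back=.13);print(p,go(p,R),sensors.read_state()["joint_positions"])
E
```

```text
[0.61693364 0.16170379 0.21918375] [272.1, 5.4, 87.7, -11.63, 6.52, -31.82] [-0.47225453 -0.30617179  1.89491823  0.08206546  1.34961167 -0.06159792]
```

Emit:
drive_tool --pt "272 5 88 -11.6 6.5 -31.8" --pt "272 5 88 -11.6 6.5 -31.8" --pt "272 5 88 -11.6 6.5 -31.8" --pt "272 5 88 -11.6 6.5 -31.8" --pt "272 5 88 -11.6 6.5 -31.8" --pt "272 5 88 -11.6 6.5 -31.8" --pt "272 5 88 -11.6 6.5 -31.8" --pt "272 5 88 -11.6 6.5 -31.8" --pt "272 5 88 -11.6 6.5 -31.8" --pt "272 5 88 -11.6 6.5 -31.8"

```text
t: 2.35
ee_pos: [0.6174, 0.1572, 0.2195]
orientation: [0.64, 0.738, 0.163, 0.142]
wrist_force: [-0.1, -0.1, 0.3]
finger_gap: 0.0854
grasp_force: 0.0
```

```bash
python3 - <<'E'
from h import *
a=.1488;t=np.radians(25)
p,R=grip([.6576,.1678,.1310],a,t,back=.13);print(p,go(p,R),sensors.read_state()["joint_positions"])
im,K,T=wrist("pics/w1.png")
for w,y in((.09,.0592),(.06,-.055)):
  print(np.round(proj(K,T,fr(.6581,.2235,a,plate(w,y))),1).tolist(),np.round(proj(K,T,fr(.6581,.2235,a,plate(w,y,0))),1).tolist())
E
```

```text
[0.61693364 0.16170379 0.21918375] [4.5, 0.0, 0.3, 0.02, 0.21, -0.35] [ 0.03685249 -0.03084218  1.82866921  0.05523336  0.90978348 -0.12938075]
[[259.7, 90.6], [259.2, -44.0]] [[251.9, 90.6], [250.6, -43.9]]
[[260.1, 210.6], [259.8, 141.1]] [[253.1, 210.6], [252.4, 141.1]]
```

View pics/w1.png

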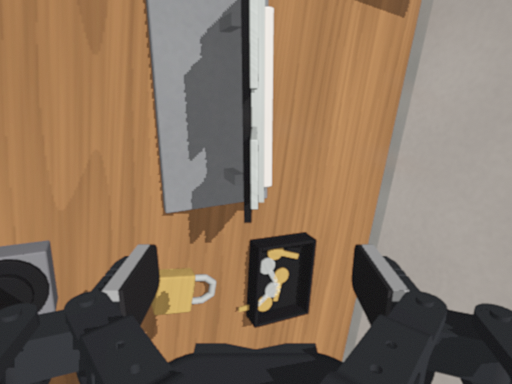

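Emit:
drive_tool --pt "4.5 0 30 0 0 0" --pt "4.5 0 60 0 0 0" --pt "4.5 0 90 0 0 0" --pt "4.5 0 110 0 0 0" --pt "4.5 0 120 0 0 0" --pt "4.5 0 130 0 0 0" --pt "4.5 0 130 0 0 0"

```text
t: 3.1
ee_pos: [0.6708, 0.1707, 0.1004]
orientation: [0.639, 0.738, 0.163, 0.141]
wrist_force: [-0.0, -0.1, 0.9]
finger_gap: 0.0855
grasp_force: 0.0
```

```bash
python3 - <<'E'
from h import *
a=.1488;t=np.radians(25)
p,R=grip([.6576,.1678,.1310],a,t);print(p,go(p,R))
im,K,T=wrist("pics/w2.png")
print(np.round(proj(K,T,fr(.6581,.2235,a,plate(.06,-.055))),1).tolist(),np.round(proj(K,T,fr(.6581,.2235,a,plate(.06,-.055,0))),1).tolist())
E
```

```text
[0.67126691 0.16984878 0.10136374] [-0.9, 0.7, -0.7, -0.08, 0.15, -0.28]
[[265.3, 315.1], [265.6, 197.3]] [[252.9, 315.1], [251.7, 197.3]]
```

View pics/w2.png

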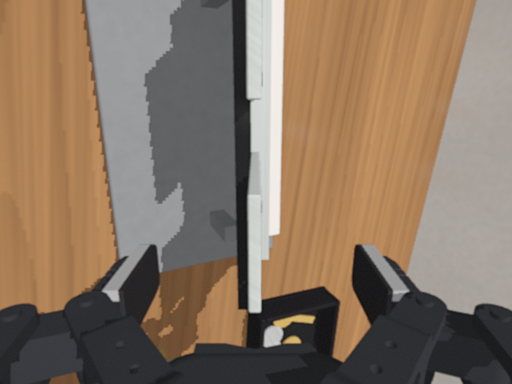

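Emit:
drive_tool --pt "1.4 -1.3 0 0 0 0" --pt "1.4 -1.3 0 0 0 0" --pt "1.4 -1.3 0 0 0 0" --pt "1.4 -1.3 0 0 0 0" --pt "1.4 -1.3 0 0 0 0" --pt "1.4 -1.3 0 0 0 0" --pt "1.4 -1.3 0 0 0 0" --pt "1.4 -1.3 0 0 0 0" --jaw -1 --newtons 40

```text
t: 3.95
ee_pos: [0.6698, 0.1724, 0.1007]
orientation: [0.639, 0.738, 0.163, 0.142]
wrist_force: [-1.0, -0.8, 2.4]
finger_gap: 0.0044
grasp_force: 42.5
```

Emit:
drive_tool --pt "0 0 -5 0 0 0" --pt "0 0 -15 0 0 0" --pt "0 0 -30 0 0 0" --pt "0 0 -60 0 0 0" --pt "0 0 -100 0 0 0" --pt "0 0 -140 0 0 0" --pt "0 0 -160 0 0 0" --pt "0 0 -160 0 0 0"

```text
t: 4.75
ee_pos: [0.6036, 0.1629, 0.2503]
orientation: [0.638, 0.738, 0.166, 0.144]
wrist_force: [1.5, 0.7, -1.3]
finger_gap: 0.0044
grasp_force: 42.0
```

```bash
python3 - <<'E'
from h import *
im,K,T=wrist("pics/w3.png")
# rack short slot: preplace, TCP = slot floor + 0.11 plate - 0.0327 + clearance
print(go([.5811,-.2328,.014+.110-.0327+.09],Rt(.0191)))
print(sensors.read_state()["joint_positions"])
E
```

```text
[-388.3, -99.0, 26.6, 25.1, -1.53, 7.05]
[ 0.04902611 -0.08771389  1.82801877  0.04817724  0.96494177 -0.11372154]
```

View pics/w3.png

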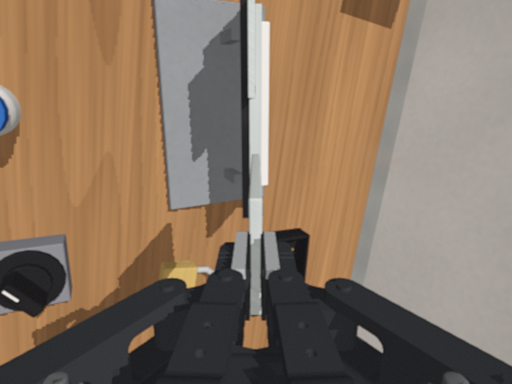

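```bash
python3 - <<'E'
from h import *
d=imaging.get_image("wrist");K,M=d["camera_matrix"],d["mount"]
for dz in(-.0327,):
  for x in(-.03,0,.03): print(proj(K,M,[x,0,dz]), proj(K,M,[x,0,dz+.11]))
g=cv2.cvtColor(d["color"],cv2.COLOR_BGR2GRAY);print(g[180:215:1,255].tolist());print(g[295:325,255].tolist())
E
```

```text
[257.51187897 312.49204508] [256.53644362 225.0233977 ]
[257.54360295 256.80959493] [256.52295025 189.37999805]
[257.57909331 194.51632635] [256.50853687 151.30633535]
[178, 178, 178, 178, 178, 178, 179, 179, 178, 179, 178, 179, 178, 179, 179, 178, 178, 184, 204, 218, 214, 209, 208, 207, 207, 206, 206, 206, 208, 206, 206, 205, 205, 205, 205]
[152, 152, 152, 153, 155, 156, 153, 151, 149, 148, 149, 149, 149, 149, 149, 149, 150, 150, 150, 133, 70, 36, 77, 118, 135, 135, 135, 134, 134, 132]
```

Emit:
drive_tool --pt "-30 -10 -10 8 0 2" --pt "-388 -99 10 25 -1.5 7" --pt "-388 -99 10 25 -1.5 7" --pt "-388 -99 10 25 -1.5 7" --pt "-388 -99 10 25 -1.5 7" --pt "-388 -99 10 25 -1.5 7" --pt "-388 -99 10 25 -1.5 7" --pt "-388 -99 10 25 -1.5 7" --pt "-388 -99 10 25 -1.5 7" --pt "-388 -99 10 25 -1.5 7" --pt "-388 -99 10 25 -1.5 7" --pt "-388 -99 10 25 -1.5 7"

```text
t: 6.05
ee_pos: [0.5739, -0.2318, 0.1941]
orientation: [0.699, 0.715, -0.0, -0.001]
wrist_force: [-0.6, 1.6, -1.8]
finger_gap: 0.0045
grasp_force: 42.0
```

```bash
python3 - <<'E'
from h import *
im,K,T=wrist("pics/w4.png")
print(go([.5811,-.2328,.014+.110-.0327+.09],Rt(.0191)))
P=lambda x,y,z=.051: np.round(proj(K,T,fr(.6251,-.232,.0191,[x,y,z])),1).tolist()
print("short ends",P(-.044,.034),P(-.044,-.034),"long",P(.044,.049),P(.044,-.049),"corners",P(-.0665,.065),P(.0665,.065))
E
```

```text
[-1.2, 7.1, 13.2, -0.08, -0.06, 0.16]
short ends [264.0, 136.9] [263.4, 205.0] long [358.5, 120.9] [349.9, 219.1] corners [239.8, 102.9] [384.6, 103.2]
```

View pics/w4.png

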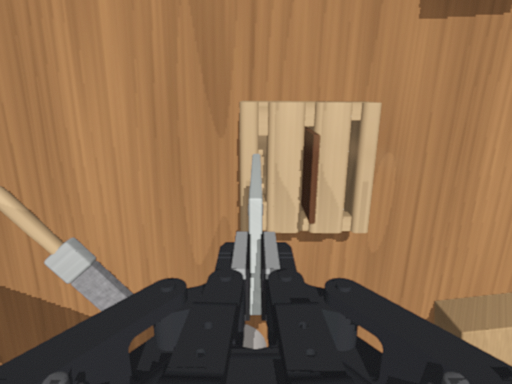

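```bash
python3 - <<'E'
from h import *
im=cv2.imread("pics/w4.png");g=cv2.cvtColor(im,cv2.COLOR_BGR2GRAY)
for r in(110,122,140,150): print(r,g[r,232:392].tolist())
for c in(261,263,265,350,353,356): print(c,g[98:240,c].tolist())
E
```

```text
110 [130, 131, 134, 136, 137, 137, 137, 133, 139, 154, 166, 173, 179, 181, 182, 182, 183, 183, 182, 184, 183, 181, 178, 173, 162, 152, 156, 170, 173, 173, 174, 173, 174, 174, 173, 161, 138, 138, 155, 166, 173, 178, 177, 172, 168, 168, 172, 177, 180, 182, 183, 183, 183, 185, 187, 187, 188, 186, 187, 186, 186, 186, 187, 186, 183, 181, 181, 181, 180, 180, 175, 166, 157, 163, 179, 182, 182, 181, 181, 182, 183, 180, 163, 127, 132, 151, 163, 170, 177, 180, 175, 168, 165, 169, 174, 179, 181, 183, 183, 183, 184, 185, 186, 186, 188, 187, 186, 185, 186, 186, 185, 183, 182, 181, 181, 180, 180, 177, 169, 161, 168, 181, 184, 182, 182, 183, 184, 183, 175, 151, 122, 132, 148, 159, 168, 175, 178, 180, 182, 182, 182, 183, 182, 182, 181, 179, 177, 170, 152, 128, 125, 126, 127, 126, 125, 125, 125, 126, 125, 124]
122 [131, 131, 135, 137, 136, 121, 94, 104, 134, 154, 167, 173, 179, 181, 182, 182, 182, 182, 181, 182, 183, 179, 178, 172, 162, 153, 161, 179, 182, 181, 181, 181, 181, 182, 182, 166, 137, 141, 157, 168, 175, 179, 176, 169, 170, 173, 176, 178, 180, 181, 182, 182, 183, 183, 184, 186, 186, 186, 1
[... 5432 characters left out ...]
 132, 133, 133, 133, 133, 133]
356 [131, 130, 128, 133, 156, 173, 177, 179, 179, 179, 181, 181, 182, 183, 183, 182, 181, 181, 183, 184, 184, 174, 126, 87, 84, 85, 86, 83, 85, 85, 85, 84, 82, 84, 84, 84, 84, 86, 85, 86, 87, 88, 88, 89, 91, 92, 93, 94, 95, 96, 97, 98, 96, 98, 96, 97, 98, 96, 95, 95, 95, 96, 97, 97, 97, 97, 97, 99, 100, 101, 104, 106, 109, 111, 113, 114, 117, 119, 121, 124, 126, 128, 129, 131, 133, 134, 136, 137, 139, 142, 142, 144, 145, 147, 149, 149, 151, 152, 152, 153, 155, 156, 157, 158, 159, 160, 161, 161, 163, 164, 165, 165, 167, 166, 168, 169, 169, 170, 170, 171, 172, 172, 172, 174, 174, 175, 175, 176, 177, 176, 177, 177, 178, 178, 172, 147, 134, 131, 132, 132, 131, 133]
```

```bash
python3 - <<'E'
from h import *
im=cv2.imread("pics/w4.png");g=cv2.cvtColor(im,cv2.COLOR_BGR2GRAY)
for r in(165,185,205,215,225): print(r,g[r,240:275].tolist())
d=imaging.get_image("wrist");K,M=d["camera_matrix"],d["mount"]
st=sensors.read_state();T=np.eye(4);T[:3,:3]=Ro.from_quat(st["orientation"]).as_matrix();T[:3,3]=st["ee_pos"];T=T@M
for z in(.051,.047,.043): print(z,[np.round(proj(K,T,fr(.6251,-.232,.0191,[x,.045,z])),1).tolist() for x in(-.044,0,.044)],proj(K,T,fr(.6251,-.232,.0191,[-.044,.034,z])),proj(K,T,fr(.6251,-.232,.0191,[.044,.049,z])))
for x in(.02,.025): print(proj(K,M,[x,0,-.0327]))
for x in(.02,.03): print(proj(K,M,[x,0,.03]))
E
```

```text
165 [124, 150, 164, 171, 177, 179, 179, 179, 180, 179, 174, 163, 158, 164, 167, 166, 166, 165, 165, 164, 161, 162, 155, 128, 111, 104, 94, 107, 137, 155, 167, 174, 178, 177, 168]
185 [118, 146, 163, 172, 178, 173, 160, 154, 153, 149, 145, 160, 168, 169, 168, 170, 170, 169, 170, 166, 165, 176, 187, 175, 137, 113, 100, 118, 144, 160, 170, 176, 179, 175, 168]
205 [107, 134, 137, 121, 118, 117, 109, 106, 125, 165, 197, 208, 207, 205, 205, 205, 205, 206, 208, 210, 206, 182, 147, 152, 171, 174, 159, 137, 147, 164, 172, 177, 177, 173, 169]
215 [92, 106, 113, 117, 119, 118, 110, 105, 120, 161, 194, 206, 205, 205, 205, 204, 205, 205, 206, 206, 200, 178, 154, 167, 182, 175, 152, 137, 151, 164, 174, 178, 179, 176, 172]
225 [92, 105, 112, 116, 119, 117, 110, 109, 120, 159, 195, 206, 206, 206, 206, 206, 207, 206, 207, 207, 202, 182, 167, 177, 182, 175, 154, 141, 155, 167, 175, 179, 181, 177, 174]
0.051 [[263.7, 124.7], [310.7, 124.8], [357.6, 124.9]] [263.617414   136.50971794] [357.97921155 120.5514087 ]
0.047 [[263.6, 124.3], [310.0, 124.4], [356.3, 124.5]] [263.51752215 135.98391127] [356.70988343 120.21597627]
0.043 [[263.5, 124.0], [309.3, 124.0], [355.1, 124.1]] [263.42004067 135.47079215] [355.47159627 119.88874672]
[257.05708229 216.4076905 ]
[257.06357261 205.69821713]
[256.48857637 180.24531321]
[256.48987625 164.54996227]
```

```bash
python3 - <<'E'
from h import *
print(go([.5806,-.2310,.136],Rt(.0191)))
E
```

```text
[0.8, 6.6, 58.8, -0.05, -0.04, 0.16]
```

Emit:
drive_tool --pt "0.8 6.6 15 0 0 0.2" --pt "0.8 6.6 35 0 0 0.2" --pt "0.8 6.6 50 0 0 0.2" --pt "0.8 6.6 58 0 0 0.2" --pt "0.8 6.6 58 0 0 0.2" --pt "0.8 6.6 58 0 0 0.2"

```text
t: 6.75
ee_pos: [0.5805, -0.2327, 0.1371]
orientation: [0.701, 0.713, -0.0, -0.0]
wrist_force: [-0.1, 1.0, -1.0]
finger_gap: 0.0048
grasp_force: 42.0
```

```bash
python3 - <<'E'
from h import *
print(go([.5806,-.2310,.136],Rt(.0191)))
im,K,T=wrist("pics/w5.png")
c=im[20:250,190:400];cv2.imwrite("pics/w5c.png",cv2.resize(c,None,fx=2.6,fy=2.6,interpolation=cv2.INTER_CUBIC))
E
```

```text
[1.7, 0.1, 1.1, -0.03, -0.0, -0.15]
```

View pics/w5c.png

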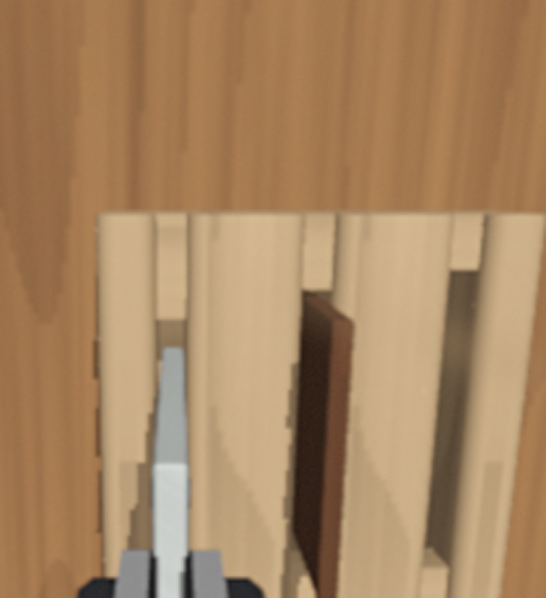

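Emit:
drive_tool --pt "2.2 0 0 0 0 0" --pt "2.2 0 4 0 0 0" --pt "2.2 0 8 0 0 0" --pt "2.2 0 12 0 0 0" --pt "2.2 0 16 0 0 0" --pt "2.2 0 20 0 0 0" --pt "2.2 0 20 0 0 0"

```text
t: 7.5
ee_pos: [0.5796, -0.2301, 0.1157]
orientation: [0.701, 0.713, -0.0, -0.001]
wrist_force: [-0.5, 0.3, -1.5]
finger_gap: 0.0044
grasp_force: 42.0
```

Emit:
drive_tool --pt "0 0 4 0 0 0" --pt "0 0 8 0 0 0" --pt "0 0 12 0 0 0" --pt "0 0 16 0 0 0" --pt "0 0 19 0 0 0" --pt "0 0 21 0 0 0" --pt "0 0 21 0 0 0" --pt "0 0 21 0 0 0"

```text
t: 8.3
ee_pos: [0.5802, -0.2304, 0.0958]
orientation: [0.701, 0.713, -0.0, -0.0]
wrist_force: [1.1, 0.6, -1.2]
finger_gap: 0.0044
grasp_force: 42.0
```

Emit:
drive_tool --pt "0 0 1 0 0 0" --pt "0 0 1.5 0 0 0" --pt "0 0 2 0 0 0" --pt "0 0 2.5 0 0 0" --pt "0 0 3 0 0 0" --pt "0 0 3 0 0 0"

```text
t: 8.9
ee_pos: [0.58, -0.2303, 0.0926]
orientation: [0.701, 0.713, -0.0, -0.001]
wrist_force: [0.2, 0.6, -1.5]
finger_gap: 0.0046
grasp_force: 42.0
```

Emit:
drive_tool --pt "0 0 0.5 0 0 0" --pt "0 0 1 0 0 0" --pt "0 0 1.5 0 0 0" --pt "0 0 2 0 0 0" --pt "0 0 2 0 0 0"

```text
t: 9.4
ee_pos: [0.5802, -0.2304, 0.0908]
orientation: [0.701, 0.713, -0.0, -0.0]
wrist_force: [0.1, 0.7, -0.6]
finger_gap: 0.0044
grasp_force: 42.1
```

Emit:
drive_tool --pt "0 0 0.5 0 0 0" --pt "0 0 1 0 0 0" --pt "0 0 1.5 0 0 0" --pt "0 0 1.5 0 0 0"

```text
t: 9.8
ee_pos: [0.5811, -0.2306, 0.0907]
orientation: [0.701, 0.713, 0.0, 0.001]
wrist_force: [0.4, 2.2, 6.2]
finger_gap: 0.0048
grasp_force: 42.9
```

Emit:
drive_tool --pt "0 0 0 0 0 0" --pt "0 0 0 0 0 0" --pt "0 0 0 0 0 0" --pt "0 0 0 0 0 0" --jaw -0.4

```text
t: 10.2
ee_pos: [0.5799, -0.2303, 0.0888]
orientation: [0.701, 0.713, -0.0, -0.001]
wrist_force: [-0.5, -0.2, -0.3]
finger_gap: 0.0255
grasp_force: 0.0
```

Emit:
drive_tool --pt "0 0 -15 0 0 0" --pt "0 0 -40 0 0 0" --pt "0 0 -80 0 0 0" --pt "0 0 -120 0 0 0" --pt "0 0 -150 0 0 0" --pt "0 0 -150 0 0 0"

```text
t: 10.8
ee_pos: [0.583, -0.2321, 0.247]
orientation: [0.701, 0.713, 0.001, 0.005]
wrist_force: [-0.1, -0.3, 0.6]
finger_gap: 0.0255
grasp_force: 0.0
```

```bash
python3 - <<'E'
from h import *
im,K,T=wrist("pics/w6.png")
P=lambda x,y,z: np.round(proj(K,T,fr(.6251,-.232,.0191,[x,y,z])),1).tolist()
print("plate top pred",P(-.044,.03,.124),P(-.044,-.03,.124))
c=im[60:384,150:400];cv2.imwrite("pics/w6c.png",cv2.resize(c,None,fx=1.8,fy=1.8))
a=.1488;t=np.radians(25)
# wide: apply measured corrections (2.3 along tool x, -2 along tool y) seen on the narrow plate
p,R=grip([.6406,.2808,.1310],a,t,back=.13);p=p+R@[.0023,-.0015,0];print(p,go(p,R))
E
```

```text
plate top pred [252.6, 142.7] [253.0, 206.4]
[0.59824822 0.27677683 0.21854982] [507.9, 24.6, 23.3, -24.69, 1.88, -7.41]
```

View pics/w6c.png

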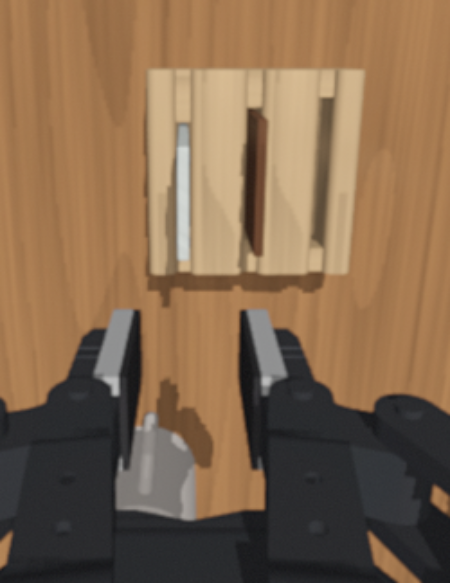

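Emit:
drive_tool --pt "508 24.6 0 -24.7 1.9 -7.4" --pt "508 24.6 0 -24.7 1.9 -7.4" --pt "508 24.6 0 -24.7 1.9 -7.4" --pt "508 24.6 0 -24.7 1.9 -7.4" --pt "508 24.6 0 -24.7 1.9 -7.4" --pt "508 24.6 0 -24.7 1.9 -7.4" --pt "508 24.6 0 -24.7 1.9 -7.4" --pt "508 24.6 0 -24.7 1.9 -7.4" --pt "508 24.6 0 -24.7 1.9 -7.4" --pt "508 24.6 23 -24.7 1.9 -7.4" --pt "508 24.6 23 -24.7 1.9 -7.4" --pt "508 24.6 23 -24.7 1.9 -7.4" --jaw 1

```text
t: 12.05
ee_pos: [0.5945, 0.2793, 0.2133]
orientation: [0.637, 0.741, 0.162, 0.136]
wrist_force: [-0.6, -0.3, -0.1]
finger_gap: 0.0853
grasp_force: 0.0
```

```bash
python3 - <<'E'
from h import *
a=.1488;t=np.radians(25)
p,R=grip([.6406,.2808,.1310],a,t,back=.05);p=p+R@[.0023,-.0015,0];print(p,go(p,R))
E
```

```text
[0.63168408 0.28178913 0.1460452 ] [-3.5, 6.0, 76.6, -0.6, -0.3, 0.06]
```

Emit:
drive_tool --pt "-3.5 6 0 -0.6 -0.3 0" --pt "-3.5 6 30 -0.6 -0.3 0" --pt "-3.5 6 60 -0.6 -0.3 0" --pt "-3.5 6 76.5 -0.6 -0.3 0" --pt "-3.5 6 76.5 -0.6 -0.3 0" --pt "-3.5 6 76.5 -0.6 -0.3 0"

```text
t: 12.65
ee_pos: [0.6349, 0.2787, 0.1505]
orientation: [0.638, 0.738, 0.166, 0.144]
wrist_force: [0.3, 0.2, 0.6]
finger_gap: 0.0852
grasp_force: 0.0
```

```bash
python3 - <<'E'
from h import *
a=.1488;t=np.radians(25)
p,R=grip([.6406,.2808,.1310],a,t);p=p+R@[.0023,-.0015,0];print(p,go(p,R))
im,K,T=wrist("pics/w7.png");g=cv2.cvtColor(im,cv2.COLOR_BGR2GRAY)
print(np.round(proj(K,T,fr(.6581,.2235,a,plate(.09,.0592))),1).tolist(),np.round(proj(K,T,fr(.6581,.2235,a,plate(.09,.0592,0))),1).tolist())
for c in(251,255,259):print(c,g[60:320:2,c].tolist())
for r in(180,210,240):print(r,g[r,225:285].tolist())
E
```

```text
[0.65258149 0.28492182 0.10072981] [3.6, -4.7, 52.8, 0.37, 0.1, -0.24]
[[257.3, 278.5], [256.7, 140.4]] [[248.1, 278.5], [246.3, 140.4]]
251 [123, 122, 121, 119, 120, 121, 120, 120, 119, 120, 118, 120, 120, 119, 119, 119, 119, 120, 119, 119, 120, 119, 142, 144, 144, 179, 199, 198, 198, 199, 199, 171, 164, 164, 164, 165, 167, 166, 166, 204, 199, 199, 200, 201, 200, 200, 200, 201, 198, 199, 198, 197, 200, 203, 202, 203, 202, 199, 199, 202, 202, 201, 204, 202, 202, 201, 204, 202, 205, 205, 200, 202, 202, 203, 203, 203, 204, 204, 204, 200, 200, 204, 200, 202, 204, 201, 201, 202, 200, 204, 203, 202, 204, 206, 202, 202, 201, 204, 203, 199, 200, 201, 204, 202, 203, 192, 142, 145, 192, 200, 199, 199, 200, 199, 199, 199, 199, 198, 199, 199, 198, 199, 198, 198, 198, 199, 198, 197, 198, 199]
255 [119, 119, 119, 118, 119, 119, 119, 118, 117, 118, 118, 118, 119, 120, 122, 123, 125, 125, 128, 129, 130, 126, 142, 144, 143, 178, 198, 196, 196, 197, 197, 196, 196, 196, 195, 190, 190, 191, 195, 195, 196, 195, 186, 175, 176, 174, 172, 189, 197, 195, 196, 196, 197, 196, 197, 197, 198, 197, 195, 195, 196
[... 1157 characters left out ...]
 201, 200, 200, 205, 219, 228, 229, 229, 228, 229, 229, 230, 219, 180, 136, 128, 134, 134, 132, 132, 134, 133, 133, 132, 135, 137]
210 [92, 93, 92, 92, 92, 92, 92, 92, 93, 93, 82, 51, 28, 20, 25, 25, 26, 21, 28, 83, 149, 191, 203, 202, 202, 202, 203, 205, 206, 201, 196, 201, 205, 204, 202, 200, 201, 208, 221, 229, 229, 229, 229, 229, 230, 227, 208, 157, 125, 128, 130, 127, 129, 131, 135, 135, 133, 134, 135, 133]
240 [93, 92, 93, 93, 93, 91, 92, 93, 92, 93, 92, 77, 39, 22, 22, 24, 24, 22, 21, 62, 133, 184, 200, 200, 200, 202, 203, 205, 207, 204, 198, 201, 202, 201, 199, 200, 202, 210, 223, 229, 229, 228, 228, 229, 230, 221, 188, 139, 124, 129, 132, 132, 135, 135, 134, 131, 130, 131, 132, 132]
```

Emit:
drive_tool --pt "4.2 -4.7 5 0.4 0 -0.2" --pt "4.2 -4.7 20 0.4 0 -0.2" --pt "4.2 -4.7 35 0.4 0 -0.2" --pt "4.2 -4.7 48 0.4 0 -0.2" --pt "4.2 -4.7 52 0.4 0 -0.2" --pt "4.2 -4.7 52 0.4 0 -0.2" --pt "4.2 -4.7 52 0.4 0 -0.2"

```text
t: 13.4
ee_pos: [0.6514, 0.2874, 0.1011]
orientation: [0.637, 0.74, 0.163, 0.141]
wrist_force: [-0.8, -0.4, 0.4]
finger_gap: 0.0854
grasp_force: 0.0
```

```bash
python3 - <<'E'
from h import *
a=.1488;t=np.radians(25)
p,R=grip([.6406,.2808,.1310],a,t);p=p+R@[.0028,-.0015,0];print(p,go(p,R))
E
```

```text
[0.65250736 0.2854163  0.10072981] [-2.1, 0.5, 0.7, -0.05, 0.03, 0.07]
```

Emit:
drive_tool --pt "-2 0.5 0.5 0 0 0" --pt "-2 0.5 0.5 0 0 0" --pt "-2 0.5 0.5 0 0 0" --pt "-2 0.5 0.5 0 0 0" --pt "-2 0.5 0.5 0 0 0" --pt "-2 0.5 0.5 0 0 0" --pt "-2 0.5 0.5 0 0 0" --pt "-2 0.5 0.5 0 0 0" --jaw -1 --newtons 50

```text
t: 14.2
ee_pos: [0.6524, 0.2854, 0.1005]
orientation: [0.637, 0.74, 0.163, 0.141]
wrist_force: [-0.2, -0.5, 1.0]
finger_gap: 0.0039
grasp_force: 50.4
```

Emit:
drive_tool --pt "0 0 -5 0 0 0" --pt "0 0 -15 0 0 0" --pt "0 0 -30 0 0 0" --pt "0 0 -60 0 0 0" --pt "0 0 -100 0 0 0" --pt "0 0 -140 0 0 0" --pt "0 0 -160 0 0 0" --pt "0 0 -160 0 0 0"

```text
t: 15.0
ee_pos: [0.586, 0.276, 0.25]
orientation: [0.636, 0.74, 0.166, 0.143]
wrist_force: [0.3, 0.6, -1.9]
finger_gap: 0.004
grasp_force: 50.1
```

```bash
python3 - <<'E'
from h import *
im,K,T=wrist("pics/w8.png");g=cv2.cvtColor(im,cv2.COLOR_BGR2GRAY)
M=imaging.get_image("wrist")["mount"]
print(proj(K,M,[[-.045,0,-.0327],[.045,0,-.0327]]).tolist())
for c in(253,257):print(c,g[135:185,c].tolist(),g[320:365,c].tolist())
print(go([.6685,-.2280,.25],Rt(.0191)))
E
```

```text
[[257.48793992094, 338.1868104613171], [257.5879276719315, 160.52373291597155]]
253 [176, 168, 163, 161, 158, 156, 157, 158, 160, 162, 164, 165, 167, 168, 168, 168, 168, 170, 170, 171, 169, 170, 169, 170, 168, 169, 168, 171, 188, 208, 207, 202, 201, 203, 203, 203, 203, 203, 204, 203, 203, 202, 202, 202, 203, 204, 204, 204, 204, 201] [149, 149, 151, 152, 151, 150, 150, 150, 150, 150, 148, 149, 151, 152, 152, 152, 152, 151, 143, 109, 49, 18, 21, 22, 21, 26, 25, 25, 29, 30, 32, 32, 35, 37, 38, 36, 38, 35, 32, 28, 33, 37, 42, 44, 46]
257 [169, 169, 169, 170, 169, 170, 169, 170, 170, 170, 170, 171, 170, 171, 171, 171, 171, 171, 171, 171, 172, 173, 172, 171, 172, 172, 172, 173, 191, 210, 208, 203, 203, 203, 204, 204, 203, 205, 205, 205, 205, 205, 205, 204, 204, 202, 204, 205, 206, 206] [148, 147, 145, 147, 148, 151, 155, 153, 149, 149, 149, 149, 149, 148, 150, 152, 151, 152, 146, 113, 59, 34, 36, 37, 36, 38, 37, 37, 36, 32, 32, 33, 30, 26, 31, 36, 34, 30, 29, 33, 33, 30, 34, 32, 32]
[-510.1, 9.1, -1.2, 24.79, -1.56, 7.38]
```

Emit:
drive_tool --pt "-40 0 -10 8 0 2" --pt "-510 9 -1 24.8 -1.6 7.4" --pt "-510 9 -1 24.8 -1.6 7.4" --pt "-510 9 -1 24.8 -1.6 7.4" --pt "-510 9 -1 24.8 -1.6 7.4" --pt "-510 9 -1 24.8 -1.6 7.4" --pt "-510 9 -1 24.8 -1.6 7.4" --pt "-510 9 -1 24.8 -1.6 7.4" --pt "-510 9 -1 24.8 -1.6 7.4" --pt "-510 9 -1 24.8 -1.6 7.4" --pt "-510 9 -1 24.8 -1.6 7.4" --pt "-510 9 -1 24.8 -1.6 7.4"

```text
t: 16.3
ee_pos: [0.6679, -0.2314, 0.2461]
orientation: [0.702, 0.712, -0.001, -0.002]
wrist_force: [0.5, 0.8, -2.1]
finger_gap: 0.0041
grasp_force: 50.0
```

```bash
python3 - <<'E'
from h import *
print(go([.668,-.2289,.146],Rt(.0191)))
E
```

```text
[2.3, 0.5, 100.1, -0.22, -0.09, -0.31]
```

Emit:
drive_tool --pt "2.3 0.5 0 -0.2 0 -0.3" --pt "2.3 0.5 30 -0.2 0 -0.3" --pt "2.3 0.5 65 -0.2 0 -0.3" --pt "2.3 0.5 95 -0.2 0 -0.3" --pt "2.3 0.5 107 -0.2 0 -0.3" --pt "2.3 0.5 107 -0.2 0 -0.3" --pt "2.3 0.5 107 -0.2 0 -0.3"

```text
t: 17.0
ee_pos: [0.6706, -0.2251, 0.145]
orientation: [0.698, 0.716, 0.002, 0.003]
wrist_force: [-0.1, -0.3, -1.3]
finger_gap: 0.0039
grasp_force: 50.0
```

```bash
python3 - <<'E'
from h import *
print(go([.668,-.2289,.137],Rt(.0191)))
im,K,T=wrist("pics/w9.png")
c=im[20:250,150:360];cv2.imwrite("pics/w9c.png",cv2.resize(c,None,fx=2.6,fy=2.6,interpolation=cv2.INTER_CUBIC))
E
```

```text
[-3.8, -2.7, 8.0, 0.37, 0.07, 0.32]
```

View pics/w9c.png

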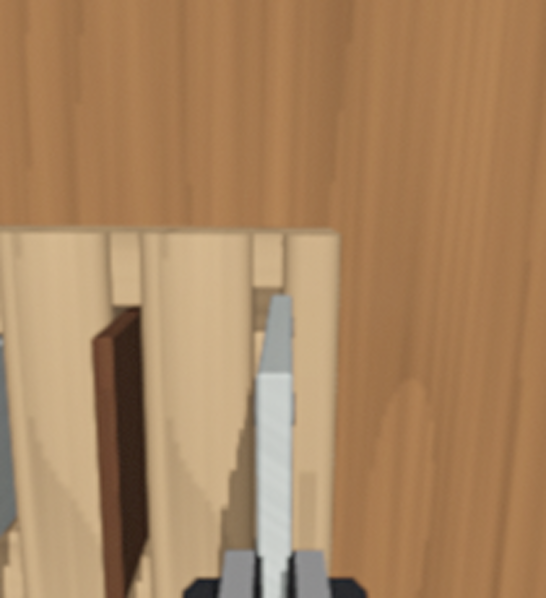

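Emit:
drive_tool --pt "-3.8 -3 0 0.4 0 0.3" --pt "-3.8 -3 3 0.4 0 0.3" --pt "-3.8 -3 5 0.4 0 0.3" --pt "-3.8 -3 5 0.4 0 0.3" --pt "-3.8 -3 5 0.4 0 0.3"

```text
t: 17.55
ee_pos: [0.6667, -0.2293, 0.1382]
orientation: [0.701, 0.714, -0.001, -0.001]
wrist_force: [1.1, 0.2, -2.3]
finger_gap: 0.004
grasp_force: 50.0
```

```bash
python3 - <<'E'
from h import *
print(go([.6677,-.2289,.137],Rt(.0191)))
im,K,T=wrist("pics/w10.png");g=cv2.cvtColor(im,cv2.COLOR_BGR2GRAY)
for r in(120,136,140):print(r,g[r,240:275].tolist())
for c in(250,253,256):print(c,g[100:170,c].tolist())
E
```

```text
[0.4, 1.0, 1.2, -0.15, 0.01, -0.04]
120 [183, 181, 179, 181, 181, 181, 179, 178, 174, 168, 158, 146, 157, 178, 182, 182, 181, 181, 181, 181, 181, 182, 181, 168, 141, 133, 147, 159, 167, 173, 177, 179, 182, 182, 181]
136 [182, 181, 181, 181, 181, 182, 180, 178, 175, 168, 160, 145, 126, 125, 149, 160, 160, 160, 160, 159, 159, 145, 116, 99, 110, 135, 152, 161, 168, 174, 178, 180, 181, 181, 181]
140 [183, 180, 180, 182, 182, 182, 180, 177, 174, 168, 160, 145, 130, 136, 154, 160, 160, 159, 160, 161, 160, 147, 122, 104, 112, 135, 153, 162, 168, 175, 179, 180, 181, 181, 181]
250 [128, 128, 134, 141, 145, 154, 157, 157, 158, 157, 157, 158, 158, 158, 159, 158, 158, 158, 158, 158, 158, 158, 158, 158, 158, 158, 159, 160, 160, 160, 160, 160, 160, 160, 160, 160, 160, 159, 160, 160, 160, 160, 159, 159, 159, 158, 159, 159, 158, 156, 154, 152, 154, 148, 130, 122, 126, 132, 139, 146, 148, 149, 154, 174, 199, 200, 196, 195, 197, 197]
253 [129, 129, 133, 140, 151, 168, 173, 173, 175, 176, 177, 178, 178, 179, 179, 181, 181, 180, 178, 178, 178, 179, 180, 180, 180, 168, 129, 114, 115, 117, 119, 119, 117, 117, 117, 122, 125, 127, 127, 131, 136, 142, 149, 151, 149, 150, 154, 157, 160, 161, 162, 160, 161, 161, 161, 162, 161, 162, 161, 161, 160, 160, 164, 184, 206, 206, 202, 202, 203, 203]
256 [130, 131, 134, 140, 151, 171, 176, 176, 178, 179, 181, 181, 180, 181, 182, 182, 183, 183, 181, 180, 181, 182, 182, 183, 184, 173, 137, 122, 127, 129, 129, 129, 132, 144, 160, 161, 160, 160, 160, 160, 160, 160, 160, 160, 161, 161, 161, 161, 161, 161, 162, 162, 162, 162, 163, 162, 162, 162, 162, 162, 162, 161, 164, 184, 206, 206, 203, 203, 202, 203]
```

Emit:
drive_tool --pt "0.4 0.5 4 -0.1 0 0" --pt "0.4 0.5 8 -0.1 0 0" --pt "0.4 0.5 12 -0.1 0 0" --pt "0.4 0.5 16 -0.1 0 0" --pt "0.4 0.5 20 -0.1 0 0" --pt "0.4 0.5 22 -0.1 0 0" --pt "0.4 0.5 22 -0.1 0 0"

```text
t: 18.3
ee_pos: [0.667, -0.2288, 0.1158]
orientation: [0.701, 0.714, -0.0, -0.001]
wrist_force: [0.6, -0.4, -2.2]
finger_gap: 0.004
grasp_force: 50.0
```

Emit:
drive_tool --pt "0 0 4 0 0 0" --pt "0 0 8 0 0 0" --pt "0 0 12 0 0 0" --pt "0 0 16 0 0 0" --pt "0 0 19 0 0 0" --pt "0 0 21 0 0 0" --pt "0 0 22 0 0 0" --pt "0 0 22 0 0 0"

```text
t: 19.1
ee_pos: [0.6672, -0.2289, 0.0943]
orientation: [0.701, 0.714, -0.0, -0.0]
wrist_force: [0.3, 0.6, -2.7]
finger_gap: 0.0042
grasp_force: 50.0
```

Emit:
drive_tool --pt "0 0 0.7 0 0 0" --pt "0 0 1.4 0 0 0" --pt "0 0 2 0 0 0" --pt "0 0 2.5 0 0 0" --pt "0 0 3 0 0 0" --pt "0 0 3 0 0 0"

```text
t: 19.7
ee_pos: [0.6672, -0.229, 0.0913]
orientation: [0.701, 0.714, -0.0, -0.0]
wrist_force: [0.2, -1.0, -1.2]
finger_gap: 0.0043
grasp_force: 50.0
```

Emit:
drive_tool --pt "0 0 0.5 0 0 0" --pt "0 0 1 0 0 0" --pt "0 0 1.5 0 0 0" --pt "0 0 1.5 0 0 0"

```text
t: 20.1
ee_pos: [0.6678, -0.2292, 0.0909]
orientation: [0.701, 0.714, -0.0, 0.001]
wrist_force: [0.9, -0.0, 2.3]
finger_gap: 0.0037
grasp_force: 50.6
```

Emit:
drive_tool --pt "0 0 0.4 0 0 0" --pt "0 0 0.8 0 0 0" --pt "0 0 0.8 0 0 0"

```text
t: 20.4
ee_pos: [0.6683, -0.2292, 0.0908]
orientation: [0.701, 0.714, 0.0, 0.001]
wrist_force: [-1.0, 1.5, 6.3]
finger_gap: 0.0039
grasp_force: 51.0
```

Emit:
drive_tool --pt "0 0 0 0 0 0" --pt "0 0 0 0 0 0" --pt "0 0 0 0 0 0" --pt "0 0 0 0 0 0" --jaw -0.4

```text
t: 20.8
ee_pos: [0.6669, -0.2289, 0.0886]
orientation: [0.701, 0.714, -0.001, -0.0]
wrist_force: [-0.1, -0.7, -0.6]
finger_gap: 0.0256
grasp_force: 0.0
```

Emit:
drive_tool --pt "0 0 -15 0 0 0" --pt "0 0 -40 0 0 0" --pt "0 0 -80 0 0 0" --pt "0 0 -120 0 0 0" --pt "0 0 -160 0 0 0" --pt "0 0 -160 0 0 0" --pt "0 0 -160 0 0 0"

```text
t: 21.5
ee_pos: [0.6682, -0.2293, 0.2521]
orientation: [0.701, 0.714, 0.0, 0.002]
wrist_force: [-0.1, -0.1, -0.5]
finger_gap: 0.0255
grasp_force: 0.0
```

```bash
python3 - <<'E'
from h import *
im,K,T=wrist("pics/w11.png");g=cv2.cvtColor(im,cv2.COLOR_BGR2GRAY)
P=lambda x,y,z: np.round(proj(K,T,fr(.6251,-.232,.0191,[x,y,z])),1).tolist()
print("wide",P(.044,.045,.124),P(.044,-.045,.124),"narrow",P(-.044,.03,.124),P(-.044,-.03,.124))
_,b=cv2.threshold(g,194,255,0);n,l,s,c=cv2.connectedComponentsWithStats(b)
print([(s[i].tolist(),c[i].round(1).tolist()) for i in range(1,n) if s[i][4]>80])
# dimmer box in scene/top + wrist view
S=imaging.get_image("top")["color"];cv2.imwrite("pics/t2.png",S)
hsv=cv2.cvtColor(S,cv2.COLOR_BGR2GRAY)[195:240,240:295];
for r in hsv[::3]: print(r[::2].tolist())
print(go([.49,.025,.25],Rt(.0)))
E
```

```text
wide [256.5, 126.8] [256.5, 220.8] narrow [159.1, 143.8] [164.4, 206.5]
[([253, 126, 5, 93, 463], [255.0, 171.8]), ([156, 143, 10, 61, 305], [160.6, 172.9])]
[130, 129, 130, 130, 130, 130, 131, 131, 131, 131, 131, 131, 130, 131, 131, 132, 132, 132, 132, 132, 134, 135, 136, 136, 136, 138, 158, 194]
[129, 130, 131, 132, 132, 133, 133, 133, 134, 134, 134, 134, 135, 136, 136, 137, 138, 137, 137, 138, 137, 137, 137, 136, 136, 157, 193, 209]
[126, 127, 128, 129, 130, 131, 132, 132, 133, 134, 134, 134, 134, 135, 134, 135, 135, 135, 134, 134, 134, 135, 134, 135, 157, 191, 208, 214]
[132, 129, 126, 127, 126, 128, 128, 129, 130, 130, 131, 132, 133, 133, 133, 134, 134, 135, 135, 134, 135, 134, 135, 157, 190, 205, 213, 217]
[137, 137, 133, 129, 128, 128, 129, 129, 130, 130, 128, 127, 125, 124, 128, 129, 128, 129, 129, 129, 129, 132, 154, 190, 208, 213, 216, 220]
[130, 129, 130, 130, 130, 131, 134, 148, 145, 127, 95, 83, 77, 82, 100, 125, 138, 122, 125, 127, 132, 154, 190, 209, 214, 217, 220, 221]
[132, 132, 132, 132, 133, 133, 137, 144, 105, 74, 71, 71, 71, 72, 73, 75, 103, 105, 97, 103, 145, 18
[... 464 characters left out ...]
140, 119, 82, 74, 73, 73, 72, 74, 86, 131, 185, 207, 213, 216, 220, 221, 223, 223, 224, 224, 223]
[142, 142, 142, 142, 141, 141, 140, 139, 136, 129, 111, 86, 81, 86, 110, 145, 188, 208, 214, 218, 220, 222, 223, 223, 224, 224, 223, 222]
[142, 142, 143, 143, 144, 143, 145, 139, 131, 123, 113, 113, 118, 117, 137, 186, 207, 214, 218, 221, 222, 223, 223, 224, 224, 223, 222, 221]
[143, 142, 143, 142, 141, 142, 141, 141, 142, 141, 143, 143, 145, 158, 189, 206, 214, 218, 220, 222, 223, 223, 224, 224, 223, 222, 221, 220]
[143, 142, 142, 141, 141, 141, 141, 141, 141, 141, 140, 138, 129, 149, 188, 209, 216, 220, 221, 223, 223, 224, 224, 223, 222, 221, 219, 217]
[256.8, -172.1, -1.3, -0.13, -0.03, 1.06]
```

Emit:
drive_tool --pt "257 -180 -1 0 0 1" --pt "257 -180 -1 0 0 1" --pt "257 -180 -1 0 0 1" --pt "257 -180 -1 0 0 1" --pt "257 -180 -1 0 0 1" --pt "257 -180 -1 0 0 1" --pt "257 -180 -1 0 0 1" --pt "257 -180 -1 0 0 1" --pt "257 -180 -1 0 0 1" --jaw 1

```text
t: 22.5
ee_pos: [0.4828, 0.0242, 0.2495]
orientation: [0.707, 0.707, -0.001, -0.0]
wrist_force: [0.7, -0.2, 0.2]
finger_gap: 0.0853
grasp_force: 0.0
```

```bash
python3 - <<'E'
from h import *
im,K,T=wrist("pics/w12.png");g=cv2.cvtColor(im,cv2.COLOR_BGR2GRAY)
np.savez("w12.npz",K=K,T=T)
u0=proj(K,T,[.48,.025,.06]);print("guess px",u0)
b=(g<60).astype(np.uint8);n,l,s,c=cv2.connectedComponentsWithStats(b)
for i in range(1,n):
    if s[i][4]>150:print("dark",s[i].tolist(),c[i].round(1).tolist(),ray(K,T,c[i],.06).round(4))
hs=cv2.cvtColor(im,cv2.COLOR_BGR2HSV);gb=((hs[...,1]<60)&(g>60)).astype(np.uint8);n,l,s,c=cv2.connectedComponentsWithStats(gb)
for i in range(1,n):
    if s[i][4]>300:print("grey",s[i].tolist(),c[i].round(1).tolist())
x,y=int(u0[0])-60,int(u0[1])-55
ch=" .:-=+*#%@"
for r in g[y:y+110:2,x:x+120:1]: print("".join(ch[min(9,int(v)//22)] for v in r))
print(x,y)
E
```

```text
guess px [253.66220541 160.17645424]
dark [449, 0, 17, 78, 727] [456.2, 43.6] [0.6837 0.144  0.06  ]
dark [213, 126, 56, 55, 2320] [240.9, 152.9] [0.4659 0.0332 0.06  ]
dark [447, 128, 40, 51, 1040] [460.0, 149.6] [0.7063 0.0368 0.06  ]
dark [442, 150, 70, 75, 2455] [484.0, 195.6] [ 0.743  -0.0161  0.06  ]
dark [0, 245, 512, 139, 34218] [255.8, 340.9] [ 0.4825 -0.2165  0.06  ]
grey [188, 0, 46, 25, 489] [214.9, 13.4]
grey [356, 0, 128, 93, 9658] [414.0, 41.3]
grey [209, 119, 61, 33, 632] [239.3, 129.3]
grey [459, 149, 29, 53, 727] [473.5, 174.4]
grey [386, 161, 26, 31, 356] [400.3, 176.5]
grey [102, 244, 49, 58, 884] [123.6, 272.6]
grey [361, 244, 49, 58, 878] [386.8, 272.4]
grey [323, 321, 19, 41, 422] [330.2, 342.8]
*****************************++*****************+***********+*+******+++++++++*+++++++++++++++++++***++*******++*****+++
*****************************++*****************++**********+********+++++++++*+++++++++++++++++++***++*******+******+++
*****************************++*****************++**********+++*******+*++++++*+++++++++++++++++++***++*************++++
*********
[... 5590 characters left out ...]
**+++*********************++++++++++**++++++++++++++++++++++++++++++++++*******++++****
*++********************************+++*********************++++++++++++++++++++++++++++++++++++++++++++++*******++++****
*++********************************+++*********************++++++++++++++++++++++++++++++++++++++++++++++*******++++****
*++*********************************++*********************++++++++++++++++++++++++++++++++++++++++++++++*******++++****
*++********************************+++*********************++++++++++++++++++++++++++++++++++++++++++++++*******++++****
**++********************************++*********************++++++++++++++++++++++++++++++++++++++++++++++*******++++****
193 105
```

```bash
python3 - <<'E'
from h import *
im=cv2.imread("pics/w12.png");z=np.load("w12.npz");K,T=z["K"],z["T"];g=cv2.cvtColor(im,cv2.COLOR_BGR2GRAY)
ch=" .:-=+*#%@"
p=g[122:186,210:273]
for r in p[::2]: print("".join(ch[min(9,max(0,(int(v)-15))//4)] for v in r))
m=(g>110)&(np.hypot(*(np.indices(g.shape)-np.array([152,233])[:,None,None]))<12)
ys,xs=np.nonzero(m);P=np.array([ray(K,T,q,.074) for q in zip(xs,ys)])[:,:2];c=P.mean(0);w,v=np.linalg.eigh(np.cov(P.T));print("mark",c,np.degrees(np.arctan2(v[1,1],v[0,1])),np.ptp((P-c)@v[:,1]))
# disc ellipse: outer contour
b=(g<75).astype(np.uint8);n,l,s,cc=cv2.connectedComponentsWithStats(b)
i=l[152,240];cn=max(cv2.findContours((l==i).astype(np.uint8),0,1)[0],key=len)[:,0,:]
Q=np.array([ray(K,T,q,.044) for q in cn])[:,:2]
f=lambda t:np.hypot(*(Q-t[:2]).T)-.022
for lo in("soft_l1",):
  r=least_squares(f,[.468,.033],loss="cauchy",f_scale=.0007);print("disc",r.x,np.abs(f(r.x)).mean())
print("to line",(r.x-c)@np.array([-v[1,1],v[0,1]]), (r.x-c)@v[:,1])
E
```

```text
@@@@@@@@@@@@@@@@@@@@@@@@@@@@@@@@@@@@@@@@@@@@@@@@@@@@@@@@@@@@@@@
@@@@@@@@@@@@@@@@@@@@@@@@@@@@@@@@@@@@@@@@@@@@@@@@@@@@@@@@@@@@@@@
@@@@@@@@@@@@@@@@@@@@@@@@@@@##***#%%%@@@@@@@@@@@@@@@@@@@@@@@@@@@
@@@@@@@@@@@@@@@@@@@%*+*********#***#***#*#@@@@@@@@@@@@@@@@@@@@@
@@@@@@@@@@@@@@@%+******#**##*#*#*******#****#%@@@@@@@@@@@@@@@@@
@@@@@@@@@@@@@*+*#**#*#*#***#****#**#*#***#**#***%@@@@@@@@@@@@@@
@@@@@@@@@@@+************************#***#*********#@@@@@@@@@@@@
@@@@@@@@@*+*************+*+*+*#*+***+***************%@@@@@@@@@@
@@@@@@@@=+*****+*+**+=+**####*#####%%%#*+*+***********@@@@@@@@@
@@@@@@@++****+***+=-:-:=+****##********#*+++**+****#++*@@@@@@@@
@@@@@@++**+***++==--=--:--=**************##*+=********++@@@@@@@
@@@@@++****+**+-:-=*++=--::=++*#*************+++**+*+**+#@@@@@@
@@@@@++*+****+:*@@@*=*+*=--::-=+*********+***+=++*******+@@@@@@
@@@@**+*****+-+@@@@@@*+**+==-:-=+*********+****++*+***+*+*@@@@@
@@@@+*++***++===@@@@@@@*+*+*=--:--=+*+**+******+++******++%@@@@
@@@#=*+***++=-==-=@@@@@@@*++*+=-:::-=+***+****+*+++*#***++@@@@@
@@@@+++***+++=---===@@@@@@@+++++=-::-==********++=+***+*++@@@@@
@@@@++**++*+
[... 416 characters left out ...]
+==****++%@@@@@@@@@
@@@@@@@@@@#+++++++=::-::::::.::--=+++++*****==+++++=@@@@@@@@@@@
@@@@@@@@@@@@*=+++++=::..::::::::::-++*++*+=--+++++#@@@@@@@@@@@@
@@@@@@@@@@@@@@*+=++++=--:::-::-:::.:====-:::==+*%@@@@@@@@@@@@@@
@@@@@@@@@@@@@@@@@#++*++=:.:::.::.::::::-::::-#@@@@@@@@@@@@@@@@@
@@@@@@@@@@@@@@@@@@@@@#*+=:::::::::::.:::=+#@@@@@@@@@@@@@@@@@@@@
@@@@@@@@@@@@@@@@@@@@@@@@@@@%#*####%%@@@@@@@@@@@@@@@@@@@@@@@@@@@
@@@@@@@@@@@@@@@@@@@@@@@@@@@@@@@@@@@@@@@@@@@@@@@@@@@@@@@@@@@@@@@
@@@@@@@@@@@@@@@@@@@@@@@@@@@@@@@@@@@@@@@@@@@@@@@@@@@@@@@@@@@@@@@
mark [0.45666472 0.03602979] 134.126408828089 0.016358867105350807
disc [0.470446   0.03865273] 0.010726060972995085
to line -0.011718479480809046 -0.007712377813487518
```

```bash
python3 - <<'E'
from h import *
z=np.load("w12.npz");K,T=z["K"],z["T"]
print("bar",ray(K,T,(239.5,157.5),.074),"ends",ray(K,T,(226,145),.074),ray(K,T,(253,170),.074))
print("disc c",ray(K,T,(241,153),.044),ray(K,T,(214,153),.044),ray(K,T,(268,153),.044),ray(K,T,(241,127),.044),ray(K,T,(241,180),.044))
R=Rt(np.radians(135-90))
for c in((.4660,.0270),): print(go([*c,.140],R), go([*c,.067+.0],R))
E
```

```text
bar [0.46504532 0.0306818  0.074     ] ends [0.45103886 0.04399034 0.074     ] [0.47935861 0.01708174 0.074     ]
disc c [0.46534851 0.03018655 0.044     ] [0.43428285 0.03018161 0.044     ] [0.49640727 0.03019149 0.044     ] [0.46571058 0.0597126  0.044     ] [ 0.46495479 -0.00191916  0.044     ]
[3.4, -17.0, 109.6, -0.09, 0.01, -45.0] [3.4, -16.9, 182.6, -0.09, 0.01, -45.0]
```

```bash
python3 - <<'E'
from h import *
print(go([.4652,.0304,.140],Rt(np.radians(134.3-90))))
E
```

```text
[6.8, -17.8, 109.6, -0.09, 0.01, -44.3]
```

Emit:
drive_tool --pt "7 -18 20 0 0 -8" --pt "7 -18 60 0 0 -16" --pt "7 -18 90 0 0 -24" --pt "7 -18 110 0 0 -32" --pt "7 -18 110 0 0 -40" --pt "7 -18 110 0 0 -44.3" --pt "7 -18 110 0 0 -44.3" --pt "7 -18 110 0 0 -44.3" --jaw 0.2

```text
t: 23.35
ee_pos: [0.4651, 0.0308, 0.14]
orientation: [0.389, 0.921, -0.0, -0.0]
wrist_force: [-0.3, -0.4, -0.4]
finger_gap: 0.0514
grasp_force: 0.0
```

```bash
python3 - <<'E'
from h import *
print(go([.4652,.0304,.051],Rt(np.radians(134.3-90))))
im,K,T=wrist("pics/w13.png");g=cv2.cvtColor(im,cv2.COLOR_BGR2GRAY)
print(proj(K,T,[[.4652,.0304,.074],[.4652,.0304,.044]]), proj(K,T,[.4652,.0304,.074]+Rt(np.radians(44.3))@[[.021],[0],[0]].__class__([.021,0,0])))
ch=" .:-=+*#%@"
for r in g[80:260:4,175:335:2]: print("".join(ch[min(9,max(0,(int(v)-15))//6)] for v in r))
E
```

```text
[-0.4, -0.1, 89.0, -0.06, -0.02, -0.13]
[[255.26128384 194.77852439]
 [255.25076934 184.1072722 ]] [255.17013362 167.31242132]
@@@@@@@@@@@@@@@@@@@@@@@@@@@@@@@@@@@@@@@@@@@@@@@@@@@@@@@@@@@@@@@@@@@@@@@@@@@@@@@@
@@@@@@@@@@@@@@@@@@@@@@@@@@@@@@@@@@@@@@@@@@@@@@@@@@@@@@@@@@@@@@@@@@@@@@@@@@@@@@@@
@@@@@@@@@@@@@@@@@@@@@@@@@@@@@@@@@@@@@@@@@@@@@@@@@@@@@@@@@@@@@@@@@@@@@@@@@@@@@@@@
@@@@@@@@@@@@@@@@@@@@@@@@@@@@@@@@@@@@@@@@@@@@@@@@@@@@@@@@@@@@@@@@@@@@@@@@@@@@@@@@
@@@@@@@@@@@@@@@@@@@@@@@@@@@@@@@@@@@@@@@@@@@@@@@@@@@@@@@@@@@@@@@@@@@@@@@@@@@@@@@@
@@@@@@@@@@@@@@@@@@@@@@@@@@@@@@@@@@@@@@@@@@@@@@@@@@@@@@@@@@@@@@@@@@@@@@@@@@@@@@@@
@@@@@@@@@@@@@@@@@@@@@@@@@@@@@@@@@@@@@@@@@@@@@@@@@@@@@@@@@@@@@@@@@@@@@@@@@@@@@@@@
@@@@@@@@@@@@@@@@@@@@@@@@@@@@@@@@@@@@@@@@@@@@@@@@@@@@@@@@@@@@@@@@@@@@@@@@@@@@@@@@
@@@@@@@@@@@@@@@@@@@@@@@@@@@@@@@@@@@@@@@@@@@@@@@@@@@@@@@@@@@@@@@@@@@@@@@@@@@@@@@@
@@@@@@@@@@@@@@@@@@@@@@@@@@@@@@@@@@@@@@@@@@@@@@@@@@@@@@@@@@@@@@@@@@@@@@@@@@@@@@@@
@@@@@@@@@@@@@@@@@@@@@@@@@@@@@@@@@@@@@@@@@@@@@@@@@@@@@@@@@@@@@@@@@@@@@@@@@@@@@@@@
@@@@@@@@@@@@@@@@@@@@@@@@@@@@@@@@@@@@@@@@@@@@@@@@@@@@@@@@@@@@@@@@@@@@@@@@@@@@@@@@
@
[... 1971 characters left out ...]
@@@@@@@@@@@@@@@@@@@@@@@@@@@@@@@@@@@@@@@@@@@@@@@@@@@@
@@@@@@@@@@@@@@@@@@@@@@@@@@@@@@@@@@@@@@@@@@@@@@@@@@@@@@@@@@@@@@@@@@@@@@@@@@@@@@@@
@@@@@@@@@@@@@@@@@@@@@@@@@@@@@@@@@@@@@@@@@@@@@@@@@@@@@@@@@@@@@@@@@@@@@@@@@@@@@@@@
@@@@@@@@@@*:@@@@@@@@@@@@@@@@@@@@@@@@@@@@@@@@@@@@@@@@@@@@@@@@@@@@@@@@@:-@@@@@@@@@
@@@@@@@@@*--#@@@@@@@@@@@@@@@@@@@@@@@@@@@@@@@@@@@@@@@@@@@@@@@@@@@@@@@@.:*@@@@@@@@
@@@@@@@@@---*@@@@@@@@@@@@@@@@@@@@@@@@@@@@@@@@@@@@@@@@@@@@@@@@@@@@@@@@.:-*@@@@@@@
+@@@@@@@----+@@@@@@@@@@@@@@@@@@@@@@@@@@@@@@@@@@@@@@@@@@@@@@@@@@@@@@@*.::-@@@@@@@
@@@@@@@----==@@@@@@@@@@@@@@@@@@@@@@@@@@@@@@@@@@@@@@@@@@@@@@@@@@@@@@@=.:::-@@@@@@
@@@@@@-------@@@@@@@@@@@@@@@@@@@@@@@@@@@@@@@@@@@@@@@@@@@@@@@@@@@@@@@:.::::-@@@@@
```

Emit:
drive_tool --pt "0 -1.5 20 0 0 0" --pt "0 -1.5 45 0 0 0" --pt "0 -1.5 70 0 0 0" --pt "0 -1.5 85 0 0 0" --pt "0 -1.5 88 0 0 0" --pt "0 -1.5 88 0 0 0"

```text
t: 24.0
ee_pos: [0.4634, 0.0304, 0.0521]
orientation: [0.388, 0.922, -0.0, -0.0]
wrist_force: [0.1, 0.4, -0.0]
finger_gap: 0.0514
grasp_force: 0.0
```

Emit:
drive_tool --pt "0 0 0 0 0 0" --pt "0 0 0 0 0 0" --pt "0 0 0 0 0 0" --pt "0 0 0 0 0 0" --pt "0 0 0 0 0 0" --jaw -1 --newtons 30

```text
t: 24.5
ee_pos: [0.4636, 0.0305, 0.0524]
orientation: [0.388, 0.922, -0.0, 0.0]
wrist_force: [0.5, 0.2, -0.6]
finger_gap: 0.0002
grasp_force: 0.0
```

```bash
python3 - <<'E'
from h import *
for n in("top","scene"): print(n,[pr(n,[.4652,.0304,z]).round(1).tolist() for z in(0,.044,.074)], pr(n,sensors.read_state()["ee_pos"]))
im=cv2.imread("pics/scene0.png");g=cv2.cvtColor(im,cv2.COLOR_BGR2GRAY)
d=imaging.get_image("scene")["color"];cv2.imwrite("pics/s2.png",d);g2=cv2.cvtColor(d,cv2.COLOR_BGR2GRAY)
ch=" .:-=+*#%@"
for gg in(g,g2):
  for r in gg[168:208,228:278]: print("".join(ch[min(9,int(v)//20)] for v in r))
  print('-----')
E
```

```text
top [[262.9, 219.8], [262.7, 217.9], [262.6, 216.6]] [262.63991133 218.01694305]
scene [[252.3, 195.1], [252.4, 183.8], [252.4, 175.9]] [252.40630199 181.34404882]
**************************************************
**************************************************
**************************************************
**************************************************
**************************************************
**************************************************
*************************++***********************
***********************==*#=-*********************
**********************=:*=.:.+********************
********************=::.:....+********************
******************+::.:::....+********************
*****************+-..::......+********************
*****************+-..........+********************
*****************+-..........+##***#************##
*****************=:..........=*******************#
***************=:.............:=******************
***********+**+:.............:..-**************#**
***********+*+-..............:...+**********##*#*#
***********++=....
[... 2455 characters left out ...]
***++*+*****+++++**************
=============-=*****++++++++++++++++**************
=============-==++++++++++++++++++++**************
=============-==++++++++++++++++++++**************
=============-==++++++++++++++++++++**************
=====-=======-==++++++++++++++++++++**************
-=--==**+=======++++++++++++++++++++**************
=-==****+--=====+++++++++++++++++++***************
+=******+======++++++++++*************************
**************************************************
**************************************************
**************************************************
**************************************************
**************************************************
-----
```

```bash
python3 - <<'E'
from h import *
im,K,T=wrist("pics/w14.png")
M=imaging.get_image("wrist")["mount"]
def Tof(p,q):
    T=np.eye(4);T[:3,:3]=Ro.from_quat(np.array(q)/np.linalg.norm(q)).as_matrix();T[:3,3]=p;return T@M
T12=np.load("w12.npz")["T"];T13=Tof([.4651,.0308,.14],[.389,.921,0,0])
def cen(f,c):
    g=cv2.cvtColor(cv2.imread(f),cv2.COLOR_BGR2GRAY);m=(g>100)&(np.hypot(*(np.indices(g.shape)-np.array(c)[:,None,None]))<13);y,x=np.nonzero(m);print(f,len(x),x.min(),x.max(),y.min(),y.max());return np.array([x.mean(),y.mean()])
a=cen("pics/w12.png",(152,232));b=cen("pics/w13.png",(182,252));print(a,b)
r=least_squares(lambda p:np.r_[proj(K,T12,p)-a,proj(K,T13,p)-b],[.46,.03,.07]);print("mark c",r.x,r.fun)
g=cv2.cvtColor(im,cv2.COLOR_BGR2GRAY)
ch=" .:-=+*#%@"
for r in g[150:384:4,170:340:2]: print("".join(ch[min(9,max(0,int(v)-15)//8)] for v in r))
E
```

```text
pics/w12.png 54 226 237 147 158
pics/w13.png 110 250 254 171 193
[231.5 152.5] [252.00909091 182.1       ]
mark c [0.45666904 0.03596892 0.07437107] [-0.01148915  0.1271504   0.06695958 -0.05971969]
@@@@@@@@@@@@@@@@@@@@@@@@@@@@@@@@%@@@@@@@@@@@@@@@@@@@@@@@@@@@@@@@@@@@@@@@@@@@@@@@@@@@@
@@@@@@@@@@@@@@@@@@@@@@@@@@@@@@%@@@@@@@@@@@@@@@@@@@@@@@@@@@@@@@@@@@@@@@@@@@@@@@@@@@@@@
@@@@@@@@@@@@@@@@@@@@@@@@@@@@@%@@@@@@@@@@@@@@@@@@@@@@@@@@@@@@@@@@@@@@@@@@@@@@@@@@@@@@@
@@@@@@@@@@@@@@@@@@@@@@@@@@@%@@@@@@@@@@@@@@@@@@@@@@@@@@@@@@@@@@@@@@@@@@@@@@@@@@@@@@@@@
@@@@@@@@@@@@@@@@@@@@@@@@@@%@@@@@@@@@@@@@@@@@@@@@@@@@@@@@@@@@@@@@@@@@@@@@@@@@@@@@@@@@@
@@@@@@@@@@@@@@@@@@@@@@@@%@@@@@@@@#=-======+===+=-+#@@@@@@@@@@@@@@@@@@@@@@@@@@@@@@@@@@
@@@@@@@@@@@@@@@@@@@@@@@@@@@@#--==================-=+++=#@@@@@@@@@@@@@@@@@@@@@@@@@@@@@
@@@@@@@@@@@@@@@@@@@@@%@@@#:--=------====-=-=---=-===---=+=#@@@@@@@@@@@@@@@@@@@@@@@@@@
@@@@@@@@@@@@@@@@@@@@@@*:-=-----=--------=-=---===--====--==+=@@@@@@@@@@@@@@@@@@@@@@@@
@@@@@@@@@@@@@@@@@@%@%----==-=====--------=-=--==------==-==--=+@@@@@@@@@@@@@@@@@@@@@@
@@@@@@@@@@@@@@@@%@@+--=-=-==----------::.
[... 3472 characters left out ...]
-=----===---
-::::::::::-==------=----===--==-:::::.::::::.::::::::::---===-=------------=-=----::
::::::::::::--=:-:::---===---===-::::::::::::::::::-::::--==--------=----=-=---=--=--
::::::::::::::-:::::::--==-====---::::::::::::::::::::::-==--=--==--=--==---:--=--=--
::::::::::::::::::::::::-===-==::::::::::::::::::::::::::---=--:-=----::-=---:::--=-=
::::::::::::::::::::::::::--==-:::::::::::::::::::::::::::------:::----::::---:::::--
::::::::::.:::::::::::::::::-::::::::::::::::::::::::::::::::::-:::::::::::::::::::::
:::::::::::::.:::::::::::::::::::::::::::-:::::::::::::::::::::::::::::::::::::::::::
:::::::::::::::::::::::::.:::::::::::::::::::::::::::::::.:::::::::::::::::::::-:----
```

```bash
python3 - <<'E'
from h import *
s=sensors.read_state();print({k:np.round(v,4).tolist() for k,v in s.items()})
M=imaging.get_image("wrist");K=M["camera_matrix"];M=M["mount"]
for z in(-.022,0): print(z,proj(K,M,[[.011,0,z],[-.011,0,z],[.011,.007,z]]).round(0).tolist())
T=np.eye(4);T[:3,:3]=Ro.from_quat(s["orientation"]).as_matrix();T[:3,3]=s["ee_pos"]
print("mark",proj(K,T@M,[.4567,.0360,.0744]))
E
```

```text
{'t': 24.65, 'joint_positions': [-0.1948, 0.0569, 2.0331, -0.0006, 1.052, -0.9687], 'qd': [0.0016, 0.002, 0.0003, -0.0011, -0.0028, 0.0007], 'joint_efforts': [0.0013, -30.6036, -28.2671, -0.0021, 0.0015, 0.0002], 'ee_pos': [0.4634, 0.0306, 0.0522], 'orientation': [0.3879, 0.9217, -0.0003, -0.0002], 'wrist_force': [1.2258, -0.7676, 0.2963], 'ft_torque': [-0.007, 0.0261, -0.0423], 'grasp_force': 0.0, 'finger_gap': 0.0004}
-0.022 [[256.0, 227.0], [256.0, 267.0], [270.0, 227.0]]
0 [[256.0, 211.0], [256.0, 248.0], [268.0, 211.0]]
mark [253.51775422 231.43874298]
```

Emit:
drive_tool --pt "0 0 0 0 0 -2" --pt "0 0 0 0 0 -4" --pt "0 0 0 0 0 -6" --newtons 60

```text
t: 25.0
ee_pos: [0.4634, 0.0306, 0.0521]
orientation: [0.338, 0.941, -0.0, -0.0]
wrist_force: [-0.2, 0.7, 0.4]
finger_gap: -0.0002
grasp_force: 0.0
```

```bash
python3 - <<'E'
from h import *
s=sensors.read_state();print({k:np.round(v,4).tolist() for k,v in s.items()})
im,K,T=wrist("pics/w15.png");g=cv2.cvtColor(im,cv2.COLOR_BGR2GRAY)
ch=" .:-=+*#%@"
for r in g[190:274:4,210:300:1]: print("".join(ch[min(9,max(0,int(v)-15)//8)] for v in r))
E
```

```text
{'t': 25.0, 'joint_positions': [-0.1949, 0.0571, 2.0332, -0.0006, 1.052, -1.0749], 'qd': [-0.0003, 0.0018, 0.0004, 0.0005, 0.0013, -0.3442], 'joint_efforts': [-0.0013, -30.561, -28.2333, -0.0023, 0.0031, 0.3651], 'ee_pos': [0.4634, 0.0306, 0.0521], 'orientation': [0.3384, 0.941, -0.0003, -0.0003], 'wrist_force': [-0.1509, 0.7188, 0.4033], 'ft_torque': [0.0331, -0.0387, -0.0185], 'grasp_force': 0.0, 'finger_gap': -0.0002}
-=-=-=-==-====-====-==-==-=-=----:::::::::::::::::--------=====-=======-=-===-=-==-====*@@
--=--=---==-==-====-=---::..::---====-::::-:--=======---::::::----=-=-===-===--==--=======
-=-=--===--===---:...::-====-::.:.......:.....:.:::::::::-==+++=-:----===========-=====-==
---==--===-::....:--=--:::...::::......::.::::::::::::::::---====+++=-::--======----=--==-
==----::.....:---:.::.::.::..:::......::::::::::::::::.::::--====-=-==++=----==--===-==--=
::.::::::...:..::::.:.:.:.:::::......:::::::::::::::::::::::----===========----==-===-=-=-
::...::.:...::.:::::::..:::..:::..::-------------------=--::--==-===--=-=====---==-==----=
:..:::...:..:::.:.:::::.:.::.:::.::---
[... 535 characters left out ...]
.-%@@@@@@@@@@@@%-:---*@@@@@@@@@@@@@+---==-=---=-=-=--=====-=---
:.:::.:::.::..:::::::::-::::=@@@@@@@@@@@@@#----:+@@@@@@@@@@@@@*---=------=--==---=--=---=%
:...:::::::..::::-::::::::::*@@@@@@@@@@@@@#:---:=@@@@@@@@@@@@@@=-=-::-----=--=-=-----+@@@@
@@@*-....:..:-::-----:::--:=@@@@@@@@@@@@@@#::--:=@@@@@@@@@@@@@@*-===---=======----*@@@@@@@
@@@@@@@*-..::---------:-:--+@@@@@@@@@@@@@@+:---:=@@@@@@@@@@@@@@%++++++++++++++*@@@@@@@@@@@
@@@@@@@@@@@%+---:::::-::::-@@@@@@@@@@@@@@@+::-:.-@@@@@@@@@@@@@@@+---==--=-----+@@@@@@@@@@@
@@@@@@@@@@@%::::-::::-::::+@@@@@@@@@@@@@@@+:--:::+@@@@@@@@@@@@@@+----=-----=---*@@@@@@@@@@
@@@@@@@@@@%-::--::-----==--=+#%@@@@@@@@@@@%***+--#@@@@@@@@@%*=-----=-=---==----=%@@@@@@@@@
```

Emit:
drive_tool --pt "0 0 0 0 0 6" --pt "0 0 0 0 0 6" --pt "0 0 0 0 0 6" --pt "0 0 2 0 0 6" --pt "0 0 3.5 0 0 6" --pt "0 0 3.5 0 0 6" --jaw 0.2

```text
t: 25.65
ee_pos: [0.4631, 0.0306, 0.0483]
orientation: [0.388, 0.922, -0.0, -0.001]
wrist_force: [0.2, 0.2, -0.1]
finger_gap: 0.0513
grasp_force: 0.0
```

Emit:
drive_tool --pt "0 0 0 0 0 0" --pt "0 0 0 0 0 0" --jaw -0.4 --newtons 30

```text
t: 25.85
ee_pos: [0.4634, 0.0306, 0.0486]
orientation: [0.388, 0.922, -0.0, -0.0]
wrist_force: [-0.4, -0.8, 0.2]
finger_gap: 0.0258
grasp_force: 0.0
```

Emit:
drive_tool --pt "0 0 0 0 0 0" --pt "0 0 0 0 0 0" --pt "0 0 0 0 0 0" --jaw -1

```text
t: 26.15
ee_pos: [0.4635, 0.0306, 0.0487]
orientation: [0.388, 0.922, -0.0, -0.0]
wrist_force: [-0.5, 0.2, -0.4]
finger_gap: -0.0
grasp_force: 0.0
```

```bash
python3 - <<'E'
from h import *
s=sensors.read_state();print(s["ee_pos"],s["finger_gap"],s["grasp_force"],s["ft_torque"],s["wrist_force"])
im,K,T=wrist("pics/w16.png");g=cv2.cvtColor(im,cv2.COLOR_BGR2GRAY)
ch=" .:-=+*#%@"
for r in g[190:290:4,190:320:2]: print("".join(ch[min(9,max(0,int(v)-15)//8)] for v in r))
E
```

```text
[0.46346479 0.03055972 0.04867905] -4.458914750445318e-05 0.0 [-0.03235192  0.00478231  0.01414602] [-0.52144636  0.18795376 -0.37442045]
@@@@@@@%@#:-----==-=-==----=------===--=-===-=--=-=-==@@@@@@@@@@@
@@@@@%@@=--==-----===---:..:::-----:::::-==-----=----==+@@@@@@@@@
@@@@@@@----==--==-==-.:---:..:...::.:-++=-:---=----=----=@@@@@@@@
@@%@@@=-=-=-------..:=-::.....::::::::---=+=::--=----==--*@@@@@@@
%@@@@*---=--=---..---..:....::::.::::::-----==--=------==-@@@@@@@
@@@@%--------::.:--...::....:::::::::::-=-----=---=--=-=-=-@@@@@@
@@@@*------:::..:..:...:..::::-:-:--:::--------==---==-----#@@@@@
@@@@+---=-:::..::.::.:...::---+@@=---------===---------=-=-#@@@@@
@@@@+--=--:::.:.:.:.::.:.::---@@@@-=-=--------=--=--=---=--+@@@@@
@@@@=-=--:.::.:.:.:.:::..::---@@@@------=------=----=------+@@@@@
@@@@%--:::.::.::::.....:..===-@@@%-====+=-=---=-=---=--=---@@@@@@
@@@@@=.:.::::.::..::.::..@@@@@@@::#@@@@@@-=-==-----=--====+@@@@@@
@@@@@@:::.....:.:::::....@@@@@@%:-*@@@@@@----=-==---===-=-@@@@@@@
@@@@@@*.::::::.:::::::::-@@@@@@%::*@@@@@@+----=------=---#@@@@@@@
@@@@@@@#......::..-=-:::=@@@@@@#:-+@@@@@@#-====--=-=--=-@@@@@@@@@
@@@@@@@@@:.::...:-::::::*@@@@@@#--+@@@@@@@-----===----=@@@@@@@@@@
@@@@@@@@@@=..:..:-:--:::@@@@@@@#--+@@@@@@@===-====-=-#@@@@@@@@@@@
@@@@@@@@@@@@+:.:-=--::--@@@@@@@+:-=@@@@@@@+++++++=-#@@@@@@@@@@@@@
@@@@@@@@@@@@@@#---:::::-@@@@@@@+::=@@@@@@@+-==---+@@@@@@@@@@@@@@@
@@@@@@@@@@@@@@@%-=-::::+@@@@@@@+---@@@@@@@#==-----@@@@@@@@@@@@@@@
@@@@@@@@@@@@@@@*--:---=-+@@@@@@#**#@@@@@*=--=-==-=%@@@@@@@@@@@@@@
@@@@@@@@@@@@@#-----======---=@@=---@@=-::-=-----=--=@@@@@@@@@@@@@
@@@@@@@@@@@@*-===-=++*#*+==-==@=---@+--==-=+****=----%@@@@@@@@@@@
=@@@@@@@@@@#-=--=======-=====-:----:---===-====--====-@@@@@@@@@@@
-+@@@@*+-::---==-==-==--=-==-=-----:-===-----==-==-=----:=#@@@@@@
```

Emit:
drive_tool --pt "0 0 -20 0 0 0" --pt "0 0 -40 0 0 0" --pt "15 22 -40 0 0 0" --pt "15 22 -40 0 0 0" --pt "15 22 -15 0 0 0" --pt "15 22 -2 0 0 0" --pt "15 22 -2 0 0 0"

```text
t: 26.9
ee_pos: [0.466, 0.0567, 0.0481]
orientation: [0.388, 0.922, -0.001, -0.003]
wrist_force: [-0.8, -0.2, -0.0]
finger_gap: -0.0001
grasp_force: 0.0
```

Emit:
drive_tool --pt "0 -5 0 0 0 0" --pt "0 -10 0 0 0 0" --pt "0 -13 0 0 0 0" --pt "0 -16 0 0 0 0" --pt "0 -18 0 0 0 0"

```text
t: 27.4
ee_pos: [0.4559, 0.0438, 0.051]
orientation: [0.388, 0.922, -0.0, 0.0]
wrist_force: [0.5, 0.4, 0.7]
finger_gap: -0.0002
grasp_force: 0.0
```

```bash
python3 - <<'E'
from h import *
s=sensors.read_state();print(s["ee_pos"],s["finger_gap"],s["grasp_force"],s["ft_torque"],s["wrist_force"])
im,K,T=wrist("pics/w17.png");g=cv2.cvtColor(im,cv2.COLOR_BGR2GRAY)
ch=" .:-=+*#%@"
for r in g[190:310:4,180:330:2]: print("".join(ch[min(9,max(0,int(v)-15)//8)] for v in r))
E
```

```text
[0.45585306 0.04377317 0.05102963] -0.00019858086782801614 0.0 [-0.00999886  0.00384289 -0.02017224] [0.51524054 0.36197792 0.67800612]
@@@@@@@@@@@@@@@@@%%@@@@@@@@@@@@@@@@@@@@@@@@@@@@@@@@@@@@@@@@@@@@@@@@@@@@@@@@
@@@@@@@@@@@@@@@@#@@@@@@@@@#-:----=-==--:=%@@@@@@@@@@@@@@@@@@@@@@@@@@@@@@@@@
@@@@@@@@@@@@@@%%@@@@@::-==-------------===++=-+@@@@@@@@@@@@@@@@@@@@@@@@@@@@
@@@@@@@@@@@@%#@@@@:---------------------------====@@@@@@@@@@@@@@@@@@@@@@@@@
@@@@@@@@@@@#@@#::--------=--------=---------------===@@@@@@@@@@@@@@@@@@@@@@
@@@@@@@@@%%@@:----------------=-----------=---------==%@@@@@@@@@@@@@@@@@@@@
@@@@@@@@#@@+:------------------::::::-----------------=-@@@@@@@@@@@@@@@@@@@
@@@@@@%%@@---------------...:::-===---:::::---------=----*@@@@@@@@@@@@@@@@@
@@@@%#@@@------------...:--......:.:.::-===:::------------@@@@@@@@@@@@@@@@@
@@@#@@@@*----------..:--:.......::...:.:---===-:-----------@@@@@@@@@@@@@@@@
@%%@@@@%----:..::...:-:.... ...----=:..:=====--=:-----------@@@@@@@@@@@@@@@
%@@@@@@--:..:..:........:.... %@@@@@@::#@@@@@@--=-:---==-=--#@@@@@@@@@@@@@@
@@@@@@@-.....:.....:......... @@@@@@%::*@@@@@@------
[... 615 characters left out ...]
@@@@@@@@@@@@@@@@
@@@@@@@@@@@@@=....-----------=---=@@=---@@=----------=---@@@@@@@@@@@@@@@@@@
+*@@@@@@@@@@@@@*:------=++***+----=@=---@+==---=++***=----#@@@@@@@@@@@@@@@@
==---=@@@@@@@@@@*-------=-==-------:----:-==-----===--=----@@@@@@@@@@@*-:::
+---=-+@@@@#+-::-------------=----------::-------------------:=#@@@@@%----:
=:--=-:::::::::---=-=--------------:-:--::::---::-----=-=-----::::::::-----
-:::::::::::::::----:-------------:::---::::::::----:------------::::::----
-:--:::::::::--::::-::::---------::::-:-::::::::::::-::::------------.:----
::--:::::::::::::::::::::::------:::---::::::::::::::::::::::::::::---:----
:-:-::::-----------------------=-::::---:-::::-----------------------------
```

Emit:
drive_tool --pt "0 0 -30 0 0 0" --pt "0 0 -70 0 0 0" --pt "-15 -4 -90 0 0 0" --pt "-15 -4 -90 0 0 0" --jaw 0.5

```text
t: 27.85
ee_pos: [0.4669, 0.0292, 0.1445]
orientation: [0.388, 0.922, 0.0, 0.004]
wrist_force: [0.2, 0.0, -0.1]
finger_gap: 0.0578
grasp_force: 0.0
```

```bash
python3 - <<'E'
from h import *
im,K,T=wrist("pics/w18.png");g=cv2.cvtColor(im,cv2.COLOR_BGR2GRAY);s=sensors.read_state();print(s["ee_pos"],s["t"])
print("exp mark",proj(K,T,[.4567,.0360,.0744]))
ch=" .:-=+*#%@"
for r in g[140:230:3,190:320:2]: print("".join(ch[min(9,max(0,int(v)-15)//6)] for v in r))
E
```

```text
[0.46487871 0.03010926 0.14208122] 27.9
exp mark [251.62595709 176.76404166]
@@@@@@@@@@@@@@@@@@@@@@@@@@@#==++++*@@@@@@@@@@@@@@@@@@@@@@@@@@@@@@
@@@@@@@@@@@@@@@@@@@@@@@===+==++++=+++++%@@@@@@@@@@@@@@@@@@@@@@@@@
@@@@@@@@@@@@@@@@@@@@%====+===+++==+===+=+*@@@@@@@@@@@@@@@@@@@@@@@
@@@@@@@@@@@@@@@@@@+====+===++=+==+========+*@@@@@@@@@@@@@@@@@@@@@
@@@@@@@@@@@@@@@@@==========+==+=+===++=+=+==+@@@@@@@@@@@@@@@@@@@@
@@@@@@@@@@@@@@@#==========--::==----=+====++=+@@@@@@@@@@@@@@@@@@@
@@@@@@@@@@@@@@@=========:=-::.:::::+*===++=====#@@@@@@@@@@@@@@@@@
@@@@@@@@@@@@@@=======-:-=::.:.:::::-++*+-+=+====@@@@@@@@@@@@@@@@@
@@@@@@@@@@@@@*======:-=-::::--------===+*=======+@@@@@@@@@@@@@@@@
@@@@@@@@@@@@@===+=-::-::::.-=+@@%==-+===++=======@@@@@@@@@@@@@@@@
@@@@@@@@@@@@*====::..::::::-=+@@@=====+===+======+@@@@@@@@@@@@@@@
@@@@@@@@@@@@*===-.::....:::-=+@@%==-======+======+@@@@@@@@@@@@@@@
@@@@@@@@@@@@*-==-:::.::::.:-=+@@%==-==============@@@@@@@@@@@@@@@
@@@@@@@@@@@@+===:::::::.::.--+@@%==-==============@@@@@@@@@@@@@@@
@@@@@@@@@@@@%===-::::::::::-=*@@#================*@@@@@@@@@@@@@@@
@@@@@@@@@@@@@====:.::.::...:=*@@%
[... 256 characters left out ...]
::-===========-======@@@@@@@@@@@@@@@@@@@
@@@@@@@@@@@@@@@@@-.:::::..:-=================@@@@@@@@@@@@@@@@@@@@
@@@@@@@@@@@@@@@@@@%:.:::::::===============#@@@@@@@@@@@@@@@@@@@@@
@@@@@@@@@@@@@@@@@@@@*:.:.::-=======-=====*@@@@@@@@@@@@@@@@@@@@@@@
@@@@@@@@@@@@@@@@@@@@@@@+::.-=======--=%@@@@@@@@@@@@@@@@@@@@@@@@@@
@@@@@@@@@@@@@@@@@@@@@@@@@@@+--=-=-+@@@@@@@@@@@@@@@@@@@@@@@@@@@@@@
@@@@@@@@@@@@@@@@@@@@@@@@@@@@@@@@@@@@@@@@@@@@@@@@@@@@@@@@@@@@@@@@@
@@@@@@@@@@@@@@@@@@@@@@@@@@@@@@@@@@@@@@@@@@@@@@@@@@@@@@@@@@@@@@@@@
@@@@@@@@@@@@@@@@@@@@@@@@@@@@@@@@@@@@@@@@@@@@@@@@@@@@@@@@@@@@@@@@@
@@@@@@@@@@@@@@@@@@@@@@@@@@@@@@@@@@@@@@@@@@@@@@@@@@@@@@@@@@@@@@@@@
@@@@@@@@@@@@@@@@@@@@@@@@@@@@@@@@@@@@@@@@@@@@@@@@@@@@@@@@@@@@@@@@@
```

```bash
python3 - <<'E'
from h import *
z=np.load("w12.npz");K,T=z["K"],z["T"]
print(ray(K,T,(239.5,156.5),.044),ray(K,T,(241,153),.031),ray(K,T,(237.5,159),.074))
print(go([.4638,.0285,.034],Rt(np.radians(44.3))))
E
```

```text
[0.46356757 0.02610953 0.044     ] [0.46476378 0.02788101 0.031     ] [0.46289609 0.02906467 0.074     ]
[-0.1, -2.1, 108.1, 0.08, 0.16, 0.01]
```

Emit:
drive_tool --pt "0 -1 30 0 0 0" --pt "0 -1 60 0 0 0" --pt "0 -1 85 0 0 0" --pt "0 -1 95 0 0 0" --pt "0 -1 98 0 0 0" --pt "0 -1 102 0 0 0" --pt "0 -1 105 0 0 0" --pt "0 -1 107 0 0 0" --pt "0 -1 107 0 0 0"

```text
t: 28.8
ee_pos: [0.463, 0.0298, 0.034]
orientation: [0.388, 0.922, -0.0, 0.0]
wrist_force: [1.3, -0.3, 0.3]
finger_gap: 0.0638
grasp_force: 0.0
```

Emit:
drive_tool --pt "0 0 0 0 0 0" --pt "0 0 0 0 0 0" --pt "0 0 0 0 0 0" --jaw -0.1 --newtons 40

```text
t: 29.1
ee_pos: [0.4629, 0.0298, 0.0338]
orientation: [0.388, 0.922, -0.0, -0.0]
wrist_force: [0.3, 0.7, -0.5]
finger_gap: 0.0382
grasp_force: 0.0
```

Emit:
drive_tool --pt "0 0 0 0 0 0" --pt "0 0 0 0 0 0" --pt "0 0 2 0 0 0" --pt "0 0 4 0 0 0" --pt "0 0 4 0 0 0" --jaw 0.5

```text
t: 29.6
ee_pos: [0.4623, 0.0299, 0.0292]
orientation: [0.388, 0.922, -0.0, -0.001]
wrist_force: [0.6, -0.4, 0.7]
finger_gap: 0.0637
grasp_force: 0.0
```

Emit:
drive_tool --pt "0 0 0 0 0 0" --pt "0 0 0 0 0 0" --pt "0 0 0 0 0 0" --jaw -0.1

```text
t: 29.9
ee_pos: [0.4628, 0.0298, 0.0297]
orientation: [0.388, 0.922, -0.0, -0.0]
wrist_force: [0.1, -0.6, 0.1]
finger_gap: 0.0386
grasp_force: 0.0
```

```bash
python3 - <<'E'
from h import *
s=sensors.read_state();print(s["ee_pos"],s["finger_gap"],s["grasp_force"],s["ft_torque"],s["wrist_force"])
im,K,T=wrist("pics/w19.png");g=cv2.cvtColor(im,cv2.COLOR_BGR2GRAY)
ch=" .:-=+*#%@"
for r in g[190:384:5,110:400:3]: print("".join(ch[min(9,max(0,int(v)-15)//8)] for v in r))
E
```

```text
[0.46275627 0.02983864 0.02969269] 0.038570962155552675 0.0 [ 0.03537612 -0.04209285  0.02712307] [ 0.08290622 -0.621367    0.08535764]
@@@@@@@@@@@@@@@@@@@@@@@@@@@@@@@@@@@@:=====================-=+=@@@@@@@@@@@@@@@@@@@@@@@@@@@@@@@@@@@
@@@@@@@@@@@@@@@@@@@@@@@@@@@@@@@%@#-======================-====++@@@@@@@@@@@@@@@@@@@@@@@@@@@@@@@@@
@@@@@@@@@@@@@@@@@@@@@@@@@@@@@@%@-=====-======================--==@@@@@@@@@@@@@@@@@@@@@@@@@@@@@@@@
@@@@@@@@@@@@@@@@@@@@@@@@@@@@@@@-===--=====-:.::-=--::::===========@@@@@@@@@@@@@@@@@@@@@@@@@@@@@@@
@@@@@@@@@@@@@@@@@@@@@@@@@@@%@@-========-:.---...:::::++=:-=========@@@@@@@@@@@@@@@@@@@@@@@@@@@@@@
@@@@@@@@@@@@@@@@@@@@@@@@@@%@@@=======-.:=-.:..:::::::-===+---=======@@@@@@@@@@@@@@@@@@@@@@@@@@@@@
@@@@@@@@@@@@@@@@@@@@@@@@@@@@@-===-=-..=-::::.::.::::::-=====-=======@@@@@@@@@@@@@@@@@@@@@@@@@@@@@
@@@@@@@@@@@@@@@@@@@@@@@@@@@@+=====::.-:::::..:::::::::==-====-======-@@@@@@@@@@@@@@@@@@@@@@@@@@@@
@@@@@@@@@@@@@@@@@@@@@@@@@@@@+=---:.:.:.::::.:--------:====-=-===--=--@@@@@@@@@@@@@@@@@@@@@@@@@@@@
@@@@@@@@@@@@@@@@@@@@@@@@@@@@=@@@@@-::::.::::---=@@-==-:.::::-=--@@@@%@@@@@@@@@@@@@
[... 2157 characters left out ...]
=------------=
-=-------:@@@:---:-:-=+=--=====:--=:-=====-::::::::::-:-::-:::::::-==-====++==-======@@@:--------
:::::::::@@@@::::::::-=-:-:-===-::--:::-----::::::::::::::::::::::=====-==#*+-======-@@@=::::::::
::-::-::@@@@@::::-::::::-:-:-=--:::--:::-===-:-:::-:::-::-:::::-:-===================@@@@%:::::-:
::--::%@@@@@%-:::-:::-:::-::::-=::--:::-::-=-::-::::-::--::::::::::-==========-======%@@@@@-:::-:
:::::@@@@@@@*:::::::-::::-::::::::::::::-:::--::::::--:::::::--:::::::-===--===--====#@@@@@@%:-::
--:#@@@@@@@@-::::::::::::::::::::::::::::::::-:::--::::::::::::--:::::::::::::--:::-=+@@@@@@@@+::
::@@@@@@@@@@::::::::::::::::::::--::::::-::::::::::-:-:::::::::::-----:::::-::::::--:-@@@@@@@@@@:
```

Emit:
drive_tool --pt "0 0 0 0 0 0" --pt "0 0 0 0 0 0" --pt "0 0 -30 0 0 0" --pt "0 0 -60 0 0 0" --pt "36 0 -60 0 0 0" --pt "36 0 -60 0 0 0" --jaw 0.5

```text
t: 30.55
ee_pos: [0.4359, 0.0573, 0.0899]
orientation: [0.387, 0.922, -0.0, -0.001]
wrist_force: [-0.0, -0.7, -0.5]
finger_gap: 0.064
grasp_force: 0.0
```

Emit:
drive_tool --pt "0 0 0 0 0 0" --pt "0 0 20 0 0 0" --pt "0 0 40 0 0 0" --pt "0 0 50 0 0 0" --pt "0 0 54 0 0 0" --pt "0 0 56 0 0 0" --pt "0 0 56 0 0 0" --jaw -1

```text
t: 31.25
ee_pos: [0.4381, 0.0554, 0.034]
orientation: [0.388, 0.922, -0.0, 0.0]
wrist_force: [-0.6, -0.8, -0.8]
finger_gap: 0.0001
grasp_force: 0.0
```

Emit:
drive_tool --pt "0 0 1 0 0 0" --pt "0 0 2 0 0 0" --pt "0 0 3 0 0 0" --pt "0 0 4 0 0 0" --pt "0 0 5 0 0 0" --pt "0 0 5 0 0 0"

```text
t: 31.85
ee_pos: [0.4374, 0.0556, 0.0285]
orientation: [0.388, 0.922, -0.0, -0.0]
wrist_force: [0.1, -0.1, 0.3]
finger_gap: -0.0002
grasp_force: 0.0
```

Emit:
drive_tool --pt "0 0 2 0 0 0" --pt "0 0 4 0 0 0" --pt "0 0 6 0 0 0" --pt "0 0 8 0 0 0" --pt "0 0 8 0 0 0"

```text
t: 32.35
ee_pos: [0.4372, 0.0557, 0.0203]
orientation: [0.388, 0.922, -0.0, -0.001]
wrist_force: [0.1, -0.7, -0.3]
finger_gap: -0.0004
grasp_force: 0.0
```

```bash
python3 - <<'E'
from h import *
s=sensors.read_state();print(s["ee_pos"],s["wrist_force"],s["t"])
im,K,T=wrist("pics/w20.png");g=cv2.cvtColor(im,cv2.COLOR_BGR2GRAY)
ch=" .:-=+*#%@"
for r in g[180:330:6,110:400:3]: print("".join(ch[min(9,int(v)//22)] for v in r))
d=imaging.get_image("scene")["color"];g=cv2.cvtColor(d,cv2.COLOR_BGR2GRAY)
for r in g[168:206,228:278]: print("".join(ch[min(9,int(v)//20)] for v in r))
E
```

```text
[0.4371819  0.05566395 0.02025682] [ 0.06172794 -0.6883198  -0.25459439] 32.35
***********************************************#********#****************************************
*********************************************#*****#**#******************************************
******************************************##*****#*##********************************************
******#*********************************##******###**********************************************
**************************************##****+=+*#************************************************
************************************###***=--=++++***********************************************
**********************************###*++==---=+++++++********************************************
********************************###*====----+**++++++++******************************************
*******************************#+*+===----=+****#*++++++++***************************************
***************************#+========----===***+..****++++++*************************************
************************+==========----==
[... 2666 characters left out ...]
-*+=-..........:-+*#####****##*#*****
============--*##+===-----===******##*###**#******
++++++======--+*###***++*+*****+++++**************
******+======-=*****++++++++++++++++**************
****+========-=+++++++++++++++++++++**************
###++========-==++++++++++++++++++++**************
*****++======-==++++++++++++++++++++**************
*******+=-=---==++++++++++++++++++++**************
********+=======++++++++++++++++++++**************
********+=----==+++++++++++++++++++***************
********+======++++++++++*************************
**************************************************
**************************************************
**************************************************
```

```bash
python3 - <<'E'
from h import *
p=sensors.read_state()["ee_pos"];print(pr("scene",p),pr("top",p))
for z in(.0203,.03,.04,.05): print(z,pr("scene",[p[0],p[1],z]))
# box corner px if solid, at z=.03
for k in range(4):
  a=np.radians(7+45+90*k);print(pr("scene",[.4645+.0495*np.cos(a),.0285+.0495*np.sin(a),.03]).round(1),pr("top",[.4645+.0495*np.cos(a),.0285+.0495*np.sin(a),.03]).round(1))
d=imaging.get_image("top")["color"];g=cv2.cvtColor(d,cv2.COLOR_BGR2GRAY);g0=cv2.cvtColor(cv2.imread("pics/top0.png"),cv2.COLOR_BGR2GRAY)
ch=" .:-=+*#%@"
for r in g0[198:242,240:292]: print("".join(ch[min(9,int(v)//18)] for v in r))
E
```

```text
[259.37060159 184.94926492] [254.82875691 226.49185853]
0.0203 [259.36933678 185.01542953]
0.03 [259.41663703 182.54105442]
0.04 [259.46577016 179.97079725]
0.05 [259.51528323 177.38066467]
[264.7 192.2] [252.6 209.1]
[260.1 180.6] [253.5 229.6]
[239.2 182.6] [274.2 228.5]
[243.  194.5] [273.1 208.1]
####################################################
####################################################
####################################################
####################################################
####################################################
####################################################
####################################################
####################################################
####################################################
######################*******###**######**#*#*******
####################*********#####*#####*##*********
##############%%%%##*+++=+++*#####**##########******
##############%%%##*+=======+**###*****##########**#
##############%%#*+==-------==+*#**++***############
##############%#*+=-----------=+**+++++**###########
###
[... 833 characters left out ...]
###########
%####%#########*****++=====++******+++++*###########
######%####%###****++++++++++++++**++****###########
##################*******************###############
####################################################
#########################%##%%%%%%%%%%%%%%%%%%%%##%#
###########################%%%%%%%%%%%%%%%%%%%%%%%%%
####################################%#%%%%%%%%%%%%%%
#############################################%%%%%%%
####################################################
####################################################
####################################################
####################################################
####################################################
```

```bash
python3 - <<'E'
from h import *
def sat(f,y,x,h,w):
    s=cv2.cvtColor(cv2.imread(f),cv2.COLOR_BGR2HSV)[...,1].astype(int)[y:y+h,x:x+w];v=cv2.imread(f).max(2)[y:y+h,x:x+w]
    for a,b in zip(s,v): print("".join("#" if q<70 and p<100 else("o" if p<100 else ".") for p,q in zip(a,b)))
    print()
sat("pics/scene0.png",170,230,36,45); sat("pics/top0.png",203,245,36,40)
cv2.imwrite("pics/s3.png",imaging.get_image("scene")["color"]);sat("pics/s3.png",170,230,36,45)
E
```

```text
.............................................
.............................................
.............................................
.............................................
........................oo...................
......................oooo...................
.....................ooo###..................
...................o#######..................
.................##########..................
.................##########..................
.................##########..................
.................##########..................
.................##########oooo..............
...........oo.###############oo..............
.........oooo#################...............
..........ooo##################..............
..........oo###################..............
..........o#####################.............
..........o#####################.............
..........o####################oo............
..........o####################oo............
..........ooo################ooooo...........
..........ooooo############ooooooo...........
..........oooooooooo#oooooooooooooo.......
[... 2989 characters left out ...]
..........
..........ooo################ooooo...........
..........ooooo############ooooooo...........
..........ooooooooooooooooooooooooo..........
..........oooooooooooooooooooooooo...........
...........ooooooooooooooooooooooo...........
...........ooooooooooooooooooooooo...........
...........ooooooooooooooooooooooo...........
...........ooooooooooooooooooooooo...........
............oooooooooooooooooooooo...........
............oooooooooooooooooooooo...........
............oooooooooooooooo.................
.............oooo............................
.............................................
.............................................
.............................................
```

Emit:
drive_tool --pt "0 0 -30 0 0 0" --pt "0 0 -70 0 0 0" --pt "-20 0 -80 0 0 0" --pt "-36 0 -80 0 0 0" --pt "-36 0 -80 0 0 0" --pt "-36 0 -80 0 0 0" --jaw 0.2

```text
t: 33.15
ee_pos: [0.4615, 0.03, 0.0991]
orientation: [0.388, 0.922, -0.001, -0.002]
wrist_force: [0.3, -0.3, -1.2]
finger_gap: 0.0511
grasp_force: 0.0
```

```bash
python3 - <<'E'
from h import *
print(go([.4635,.0290,.028],Rt(np.radians(44.3))))
E
```

```text
[-2.3, 0.9, 71.1, -0.14, -0.18, 0.01]
```

Emit:
drive_tool --pt "-2 0.5 25 0 0 0" --pt "-2 0.5 45 0 0 0" --pt "-2 0.5 60 0 0 0" --pt "-2 0.5 66 0 0 0" --pt "-2 0.5 70 0 0 0" --pt "-2 0.5 70 0 0 0"

```text
t: 33.75
ee_pos: [0.4639, 0.0291, 0.0302]
orientation: [0.388, 0.922, -0.0, -0.001]
wrist_force: [0.1, 1.0, 0.2]
finger_gap: 0.0511
grasp_force: 0.0
```

Emit:
drive_tool --pt "0 0 0 0 0 0" --pt "0 0 0 0 0 0" --pt "0 0 0 0 0 0" --pt "0 0 0 0 0 0" --jaw -1 --newtons 30

```text
t: 34.15
ee_pos: [0.4644, 0.0281, 0.0315]
orientation: [0.388, 0.922, -0.001, -0.0]
wrist_force: [-3.7, -2.7, 5.8]
finger_gap: 0.0135
grasp_force: 31.2
```

Emit:
drive_tool --pt "0 0 -1 0 0 -4" --pt "0 0 -1 0 0 -9" --pt "0 0 -1 0 0 -14" --pt "0 0 -1 0 0 -19" --pt "0 0 -1 0 0 -24" --pt "0 0 -1 0 0 -29" --pt "0 0 -1 0 0 -34" --pt "0 0 -1 0 0 -39" --pt "0 0 -1 0 0 -43" --pt "0 0 -1 0 0 -43"

```text
t: 35.15
ee_pos: [0.464, 0.0273, 0.0316]
orientation: [0.022, 1.0, -0.002, -0.001]
wrist_force: [-1.2, -6.7, -2.7]
finger_gap: 0.0131
grasp_force: 30.4
```

```bash
python3 - <<'E'
from h import *
s=sensors.read_state();print({k:np.round(s[k],3).tolist() for k in("joint_positions","joint_efforts","ft_torque","wrist_force","finger_gap","grasp_force")})
E
```

```text
{'joint_positions': [-0.2, 0.096, 2.04, -0.004, 1.006, -1.724], 'joint_efforts': [3.051, -32.144, -28.311, 1.68, -0.101, -0.384], 'ft_torque': [-1.045, 0.228, 0.012], 'wrist_force': [-1.178, -6.746, -2.716], 'finger_gap': 0.013, 'grasp_force': 30.38}
```

Emit:
drive_tool --pt "0 0 0 0 0 -2" --pt "0 0 0 0 0 -4" --pt "0 0 0 0 0 -6" --pt "0 0 0 0 0 -8" --pt "0 0 0 0 0 -8"

```text
t: 35.65
ee_pos: [0.4639, 0.0271, 0.0316]
orientation: [-0.047, 0.999, -0.002, -0.001]
wrist_force: [-1.7, -7.9, -2.4]
finger_gap: 0.013
grasp_force: 30.4
```

```bash
python3 - <<'E'
from h import *
s=sensors.read_state();print({k:np.round(s[k],3).tolist() for k in("joint_positions","joint_efforts","ft_torque","finger_gap","grasp_force")})
E
```

```text
{'joint_positions': [-0.2, 0.096, 2.04, -0.005, 1.006, -1.863], 'joint_efforts': [3.371, -32.159, -28.301, 1.858, -0.095, -0.175], 'ft_torque': [-1.154, 0.263, -0.013], 'finger_gap': 0.013, 'grasp_force': 30.372}
```

Emit:
drive_tool --pt "0 0 0 0 0 -1.5" --pt "0 0 0 0 0 -3" --pt "0 0 0 0 0 -4.5" --pt "0 0 0 0 0 -6" --pt "0 0 0 0 0 -6"

```text
t: 36.15
ee_pos: [0.4639, 0.0272, 0.0316]
orientation: [-0.097, 0.995, -0.001, -0.001]
wrist_force: [-3.4, -8.9, -1.1]
finger_gap: 0.0133
grasp_force: 58.5
```

```bash
python3 - <<'E'
from h import *
s=sensors.read_state();print({k:np.round(s[k],3).tolist() for k in("joint_positions","joint_efforts","ft_torque","finger_gap","grasp_force")})
E
```

```text
{'joint_positions': [-0.2, 0.096, 2.04, -0.003, 1.007, -1.964], 'joint_efforts': [5.384, -31.764, -28.253, 1.251, -0.352, -1.799], 'ft_torque': [-1.322, 0.49, -1.625], 'finger_gap': 0.013, 'grasp_force': 58.522}
```

Emit:
drive_tool --pt "0 0 0 0 0 0" --pt "0 0 0 0 0 0" --pt "0 0 0 0 0 0" --pt "0 0 0 0 0 0" --jaw 0.2

```text
t: 36.55
ee_pos: [0.4648, 0.0289, 0.0319]
orientation: [-0.099, 0.995, -0.0, 0.0]
wrist_force: [0.3, 0.7, 0.2]
finger_gap: 0.0513
grasp_force: 0.0
```

Emit:
drive_tool --pt "0 0 -20 0 0 0" --pt "0 0 -50 0 0 0" --pt "0 0 -100 0 0 0" --pt "0 0 -150 0 0 0" --pt "0 0 -200 0 0 0" --pt "0 0 -200 0 0 0" --pt "0 0 -200 0 0 0" --pt "0 0 -200 0 0 0"

```text
t: 37.35
ee_pos: [0.4637, 0.0291, 0.2301]
orientation: [-0.099, 0.995, 0.0, -0.002]
wrist_force: [0.8, -0.3, 0.1]
finger_gap: 0.0512
grasp_force: 0.0
```

```bash
python3 - <<'E'
from h import *
im,K,T=wrist("pics/w21.png");g=cv2.cvtColor(im,cv2.COLOR_BGR2GRAY)
c=proj(K,T,[.4640,.0280,.074]);print(c)
m=(g>110)&(np.hypot(*(np.indices(g.shape)-c[::-1][:,None,None]))<22)
n,l,s,cc=cv2.connectedComponentsWithStats(m.astype(np.uint8));i=1+np.argsort(-s[1:,4]);print([(s[k].tolist(),cc[k].round(1)) for k in i[:4]])
for k in i[:2]:
  ys,xs=np.nonzero(l==k);P=np.array([ray(K,T,q,.074) for q in zip(xs,ys)])[:,:2];w,v=np.linalg.eigh(np.cov(P.T));print(P.mean(0),np.degrees(np.arctan2(v[1,1],v[0,1])),np.sqrt(w))
# box yaw from low-saturation mask
S=cv2.cvtColor(im,cv2.COLOR_BGR2HSV)[...,1];b=((S<90)).astype(np.uint8);n,l,s,cc=cv2.connectedComponentsWithStats(b)
k=l[int(c[1]),int(c[0])];print(s[k]);cn=max(cv2.findContours((l==k).astype(np.uint8),0,1)[0],key=len)
Q=np.array([ray(K,T,q[0],.03)[:2] for q in cn],np.float32);print(cv2.minAreaRect(Q))
# plates unchanged? scene diff at rack
a=cv2.imread("pics/s3.png");cv2.imwrite("pics/s4.png",imaging.get_image("scene")["color"])
print(np.abs(cv2.imread("pics/s4.png")[185:245,135:195].astype(int)-a[185:245,135:195]).max(), sensors.read_state()["t"])
E
```

```text
[253.04946129 167.93699681]
[([252, 149, 5, 18, 67], array([253.8, 157.4])), ([247, 189, 3, 1, 3], array([248., 189.])), ([261, 188, 2, 1, 2], array([261.5, 188. ])), ([258, 189, 2, 1, 2], array([258.5, 189. ]))]
[0.453268   0.02663051] -173.60417611408332 [0.00117891 0.00471435]
[0.48678713 0.02720841] 101.27417917912747 [0.         0.00103066]
[ 221  124   66   68 3828]
((0.462825745344162, 0.027582664042711258), (0.0721120834350586, 0.07046851515769958), 5.865571022033691)
71 37.45
```

```bash
python3 - <<'E'
from h import *
for a in("s2","s3","s4"):
  im=cv2.imread(f"pics/{a}.png");S=cv2.cvtColor(im,cv2.COLOR_BGR2HSV)[...,1]
  b=((S<45)&(im.min(2)>120))[185:245,135:200].astype(np.uint8);n,l,s,c=cv2.connectedComponentsWithStats(b);print(a,[(s[k].tolist(),c[k].round(1).tolist()) for k in range(1,n) if s[k][4]>20])
F=lambda x,y:pr("scene",fr(.6251,-.232,.0191,[[x,-y,.124],[x,y,.124]])).round(1).tolist()
print(F(.044,.045),F(-.044,.03))
from cell import ctrl
ctrl.sign_off()
E
```

```text
s2 [([10, 0, 36, 43, 1142], [28.4, 22.9])]
s3 [([10, 0, 36, 43, 1137], [28.4, 23.0])]
s4 [([10, 0, 36, 43, 1143], [28.4, 22.9])]
[[144.7, 203.9], [178.2, 202.4]] [[153.3, 185.8], [174.4, 184.9]]
the job is handed in; nothing more can be done
```

Both plates are standing in their own slots, the dimmer reads within about 0.01 rad of its anticlockwise stop, and the job is handed in at about 37 s of the 72 s; the first attempts to grip the knob closed on air because the fingertips sit roughly 20 mm short of the reported TCP.

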